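# Scan out an empty jar and sort it

### The arm

A 6-joint arm with a two-finger parallel gripper is mounted at the origin on the work surface. World frame = base frame: x ahead of the robot, y to its left, z up, the work surface at z = 0. Lengths are in m, angles in degrees, forces in N, time in s.
With the tool pointing down it reaches from about 0.25 to 0.85 m from the base axis. Payload 12.5 kg.
Tool frame: the origin (TCP) lies at the very end of the fingers, on their centre line; the grasp point (between the pads) lies 19 mm behind it; z points along the fingers, y is the line along which they close (so a half turn about z gives the same grasp; the last joint's range is limited). The gripper opens to 93 mm and grips with 3 to 60 N. Pads are 15 mm wide; open, the fingers measure 128 mm over their backs; the gripper's body (75 mm by 188 mm) begins 65 mm behind the grasp point.
Start: joints at [70.382, 20.094, 94.641, -0, 65.266, -4.847], TCP at [0.14, 0.532, 0.219] pointing down, gripper open.
Joint ranges: [-157.81, 157.81], [-45, 120.19], [0.68, 151.7], [-89.99, 269.99], [4.06, 180], [-164.3, 164.3]. Speed limits (degrees/s): [127.2, 127.2, 159.86, 180, 180, 180].

### API

Orientations are given as [roll, pitch, yaw] about the fixed x, y, z axes, in that order (R = Rz(yaw) Ry(pitch) Rx(roll)).
In Python, from workcell import manip gives the robot as it stands.
- The arm moves only by the tool jog_arm, never from a script. Its argument "motion" is a list of rows, each a list of 3 entries, a list of its own where there are three numbers: the shift along the tool's x, y, z as a fraction of full scale, then the turn, a rotation vector about the tool's x, y, z as a fraction of full scale, then the opening, from -1 (shut) to 1 (fully open). A call has exactly 8 rows; each row is the pose to reach, as a shift and turn from the pose commanded when the call began, along the tool's axes at that moment; what a row does not reach only later rows make up. Full scale, the value 1, is 0.1 m for a shift and 90 degrees for a turn. A row lasts 1/12 s, in which the tool goes at most 41.7 mm and 7.16 degrees, less where a joint would pass 70% of its speed; a pose out of reach is approached as far as the arm can. A call with a number of a shift or a turn outside -1 to 1 is refused whole. A call with a gripper value outside its range is refused whole. The fingers move at their own pace and stop on an object; "grip_force" is the grip in N (left out, the last holds). Time passes only in rows, so rows that repeat a pose let the fingers close, or fill a call up. It gives the time, the measured TCP pose, the force, the opening and the grip force at its end, in the units of the state.
- manip.read_state(): the state, without advancing time (a new reading comes with each control period).
- manip.get_image(name): name is "scene" or "top"; returns a dict with "color" (400x640x3 uint8, blue, green, red), "mtx" (3x3 intrinsics, pixels), "dist" ([k1, k2, p1, p2, k3] as OpenCV has them; the pictures are not rectified), "R" (3x3) and "t" (3): a world point X has camera coordinates R X + t. Camera axes: x right, y down, z forward; pixel columns grow to the right and rows downward; lengths in m; the calibration is good to about 2 mm. A picture is of the moment at which its call begins. There is no depth.
- manip.job_done(): hands the job in; it is judged then, once.
The state is a dict: "time": time; "joint_pos": joint angles; "qd": joint speeds; "tau": joint torques, N m; "tool_pos": TCP position; "eef_rot": TCP orientation; "force": force on the tool from outside, world axes, zero at the start; "torque": the same for the moment, N m; "opening": finger opening in m; "finger_force": force on a finger pad.
Only numpy, scipy, OpenCV 4.12 (cv2) and the standard library are available. Lean on these libraries where they do the work, as an engineer would, in place of code of your own. Each camera call takes 0.05 s, during which the arm holds its last target. There are 200 camera calls.

### The job

Scan out the empty glass jar: stand it upright in the middle of the foot plate of the counter scanner, with its barcode sticker squarely facing the scanner's window, and take the hand off it for a good second while it reads. Then sort the parts for recycling: set the jar down gently, upright, in the slatted crate with the other empty jars, and put the jar's loose metal lid in the tub with the tins. Leave everything else where it is.

Things in the scene. Friction and masses are not known exactly. Their poses are not given: they have to be found in the camera images.
- jar: The empty clear-glass jar, upright, open at the top. Diameter 62 mm up to 72 mm height, then a neck of 57 mm; 95 mm tall, wall 3 mm, about 170 g. Origin: centre of its underside; z up its axis; x points out through the middle of its barcode sticker (its only sticker). At the start the sticker points to the table's far side or right side. Jar and lid may have swapped places.
- jar_code (a point): Middle of the barcode sticker (white paper with black bars, 29 mm wide, 46 mm tall) on the jar's wall: 31 mm from the jar's axis along the jar's x, 39 mm above its underside. The point's axes are the jar's axes.
- lid: The jar's loose round steel lid lying crown up on the counter: 61 mm in diameter, 14 mm tall, about 15 g. Origin: centre of its underside.
- scanner: Fixed scanner on the robot's left. Black foot plate 6 mm thick, 116 mm wide (y), from -60 mm in x to under a black housing 92 mm wide, 140 mm tall, whose front face is at x = +66 mm. Origin: on the counter under the middle of the plate's free part, where items stand (plate top 6 mm above it); +x points from there to the window, z up. A jar standing there with its x along this +x faces the window.
- scan_window (a point): Middle of the dark reading window (62 mm wide, 66 mm tall) in the housing's front face: 63 mm to +x of the scanner's origin and 66 mm up. The point's axes are the scanner's.
- crate: Fixed slatted wooden crate for glass, open on top: outside 250 mm (its x) by 160 mm (its y), 80 mm tall; sides and floor 6 mm thick, 14 mm square post in each inside corner. Origin: centre of its underside, z up. Two other empty jars stand in its +x half (about x = +70 mm); its -x half is free. Crate and tub may have swapped places.
- tub: Fixed blue plastic tub for metal, open on top: outside 250 mm (its x) by 160 mm (its y), 80 mm tall, rim lip 6 mm wider; walls and floor 5 mm thick. Origin: centre of its underside, z up. Two empty tins stand in its +x half (about x = +70 mm); its -x half is free. It stands beside the crate on the robot's right.
- jar_squat: Bystander in the crate: squat green glass jar, 66 mm diameter, 72 mm tall. Origin: centre of its underside.
- jar_slim: Bystander in the crate: slim clear jar, 48 mm diameter, 98 mm tall, no sticker. Origin: centre of its underside.
- tin_a: Bystander in the tub: open steel tin, 68 mm diameter, 60 mm tall. Origin: centre of its underside.
- tin_b: Bystander in the tub: open steel tin, 52 mm diameter, 70 mm tall. Origin: centre of its underside.
- soap: Bystander: clear dish-soap pump bottle, 64 mm diameter, 197 mm tall, beyond the lid and jar. Origin: centre of its underside.
- mug: Bystander: white mug, 80 mm diameter, 88 mm tall, handle to its +y, beyond the scanner. Origin: centre of its underside.
- brush: Bystander: wooden dish brush lying head down near the robot on its left, 205 mm long along its x (head of 56 mm diameter at x = +45 mm, handle to x = -130 mm), 32 mm tall. Origin: on the counter.
- spice: Bystander: small closed amber spice jar with black cap and paper label, 42 mm diameter, 85 mm tall, beyond the lid and jar. Origin: centre of its underside.

How it is judged:
By the outcome, as a careful person would: the job done as asked, in the order asked, and still so for the second after the job is handed in, with the robot touching nothing.
It also fails if it takes over 67 s, if anything falls off the work surface, if the arm or the gripper's body presses on something with over 40 N, if the wrist force passes 120 N, or if a joint passes its speed limit or range.

## Working session

There is one attempt and no reset: what is moved stays moved. The work goes in short steps, Python scripts to look and compute and a tool call to move; the robot and the scene stay as the last step left them, time stands still between calls to the robot, and variables do not carry over. Pictures are saved under pics/ and viewed, at most 10 in all, crops included, and the job is handed in when it is done.

Besides the shell and the picture viewer there is one more tool, called after ">>>" by a JSON object that holds its "api" and its "payload", one argument or row to a line. jog_arm: Moves the arm, as the interface text tells. Shift numbers are shares of 0.1 m and turn numbers shares of 90 degrees, none past 1 either way. Its arguments: {"type":"object","properties":{"motion":{"type":"array","items":{"type":"array"}},"grip_force":{"type":"number"}},"required":["motion"]}

```bash
mkdir -p pics; ls; cat > h.py <<'E'
import numpy as np, cv2, pickle
from workcell import manip
def grab(n,f):
    im=manip.get_image(n); cv2.imwrite(f'pics/{f}.png',im['color']); pickle.dump(im,open(f'pics/{f}.pkl','wb')); return im
def load(f): return pickle.load(open(f'pics/{f}.pkl','rb'))
def ray(im,uv):
    p=cv2.undistortPoints(np.array([[uv]],float),im['mtx'],np.array(im['dist']))[0,0]
    R=np.array(im['R']);t=np.array(im['t']).ravel()
    return -R.T@t, R.T@np.array([p[0],p[1],1])
def atz(im,uv,z):
    c,d=ray(im,uv); return c+d*(z-c[2])/d[2]
def proj(im,X):
    rv=cv2.Rodrigues(np.array(im['R']))[0]
    return cv2.projectPoints(np.array(X,float).reshape(-1,1,3),rv,np.array(im['t'],float),im['mtx'],np.array(im['dist']))[0].reshape(-1,2)
E
python3 - <<'E'
from h import *
for n in('scene','top'):
    im=grab(n,n+'0'); print(n,ray(im,(320,200)))
s=manip.read_state();print(s['tool_pos'],s['eef_rot'],s['opening'],s['time'])
E
```

```text
pics
scene (array([0.97036949, 0.54291784, 0.56298319]), array([-0.52231446, -0.63096742, -0.57416962]))
top (array([ 0.25311641, -0.00339093,  1.3289852 ]), array([ 0.19803653,  0.00194849, -0.98028285]))
[0.14009639 0.53154254 0.21816816] [-1.79941851e+02 -4.95859554e-03  1.65229832e+02] 0.09327283742826019 0.1
```

View pics/scene0.png

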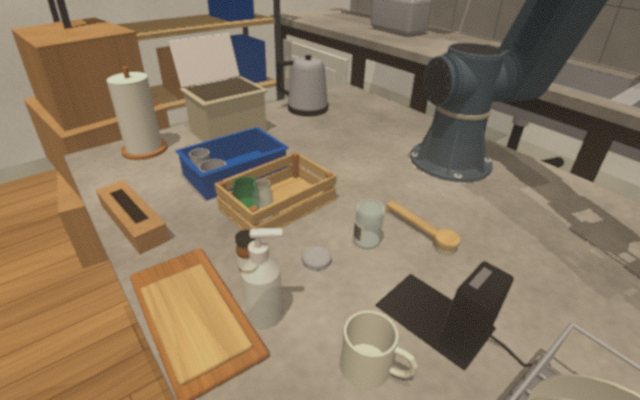

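View pics/top0.png

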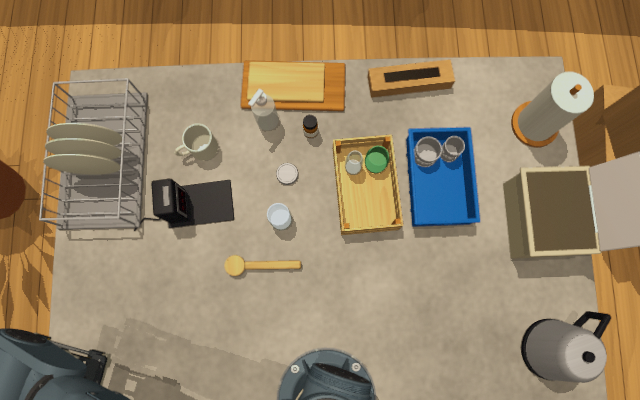

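The scene shows the jar at (368,223) with its sticker on the left, the lid at (316,258), the crate at (277,190) and the tub at (232,160). From the top the jar is at (279,216), the lid at (287,174), the scanner plate at (205,202), the crate at (367,184) and the tub at (443,176).

```bash
python3 - <<'E'
from h import *
s=load('scene0');t=load('top0')
def crop(im,x,y,w,h,k): return cv2.resize(im['color'][y:y+h,x:x+w],(w*k,h*k),interpolation=cv2.INTER_CUBIC)
a=np.zeros((600,800,3),np.uint8)
a[:300,:400]=crop(t,240,155,80,60+15,5)[:300,:400] if 0 else crop(t,240,160,80,75,5)[:300]
a[:300,400:]=crop(s,335,185,80,75,5)[:300]
a[300:,:400]=crop(t,145,165,100,75,4)
a[300:,400:]=crop(t,325,125,100,75,4) if 0 else crop(s,370,250,160,120,3)[:300,:400]
cv2.imwrite('pics/c1.png',a)
b=crop(t,325,115,160,120,5); cv2.imwrite('pics/c2.png',b)
E
```

```text
(no output)
```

View pics/c1.png

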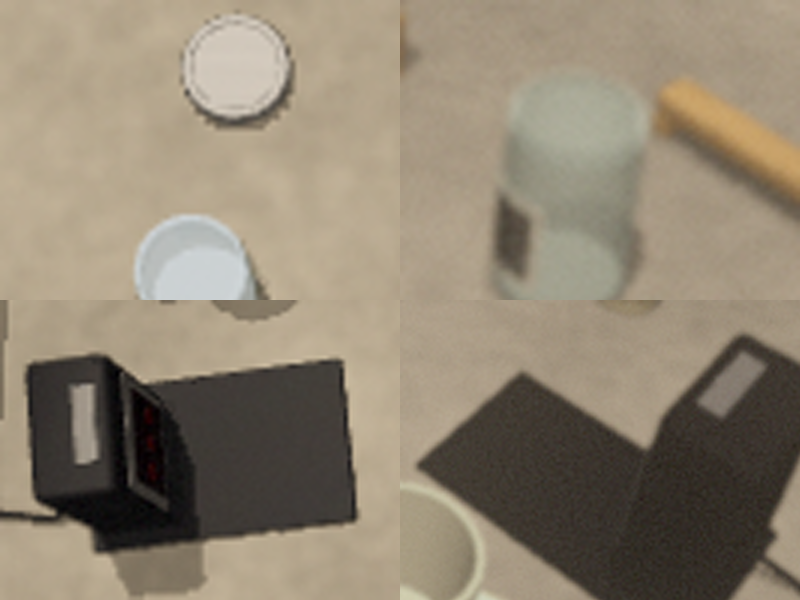

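View pics/c2.png

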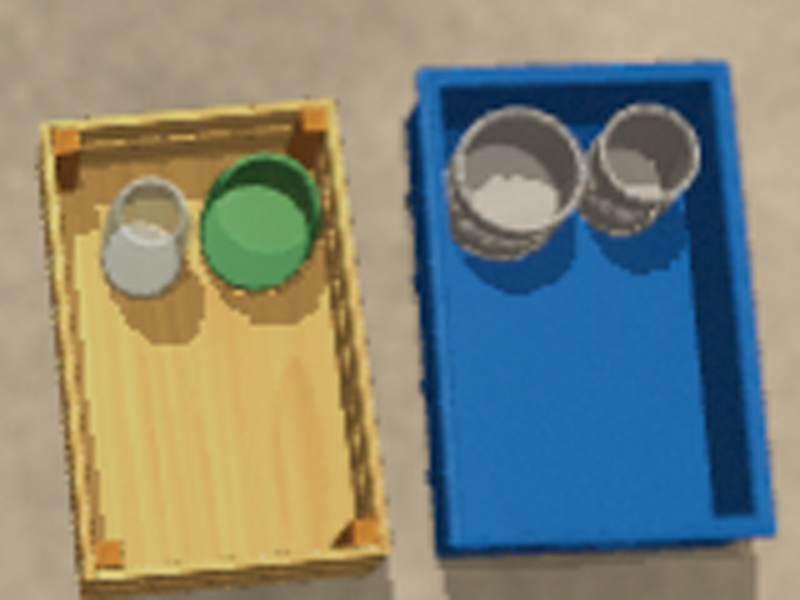

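The crops show the plate's free-end corners, the lid disc, the jar rim and its sticker (only seen obliquely, from the scene camera), and the crate and tub rims. The slim and green jars and the tins stand in the far halves, so the near halves are free.

```bash
python3 - <<'E'
from h import *
from scipy.optimize import least_squares
s=load('scene0');t=load('top0')
def C(x,y,x0,y0,k,oy=0,ox=0): return (x0+(x-ox+.5)/k-.5, y0+(y-oy+.5)/k-.5)
pl=lambda x,y:atz(t,C(x,y,145,165,4,300),.006)
A,B,D,E_=pl(343,360),pl(356,520),pl(150,383),pl(95,550)
print('free corners',A,B,np.linalg.norm(A-B),'edge',D,E_)
for nm,p,q in(('e1',A,D),('e2',B,E_)): v=q-p;print(nm,np.degrees(np.arctan2(v[1],v[0])))
v=A-B;print('end',np.degrees(np.arctan2(v[1],v[0])))
# scene plate corners
ps=lambda x,y:atz(s,C(x,y,370,250,3,300,400),.006)
print('scene plate',ps(522,373),ps(418,466))
L=atz(t,C(236,66,240,160,5),.014);print('lid',L)
for z,c in((.08,[(42,124),(332,98),(388,553),(84,578)]),(.08,[(418,68),(728,62),(775,535),(440,553)])):
    P=np.array([atz(t,C(x,y,325,115,5),z) for x,y in c]);print(P.round(4)[:,:2],P.mean(0),[np.linalg.norm(P[i]-P[i-1]).round(3) for i in range(4)])
    v=P[0]+P[1]-P[2]-P[3];print('xdir',np.degrees(np.arctan2(v[1],v[0])))
th=np.linspace(0,2*np.pi,73)
def ring(c,z,r): return np.c_[c[0]+r*np.cos(th),c[1]+r*np.sin(th),0*th+z]
tl=C(135,0,240,160,5)[0];tr=C(250,0,240,160,5)[0];tt=C(0,214,240,160,5)[1]
sl=C(508,0,335,185,5,0,400)[0];sr=C(648,0,335,185,5,0,400)[0];st=C(0,68,335,185,5)[1]
def f(c):
    a=proj(t,ring(c,.095,.0285));b=proj(s,ring(c,.095,.0285));m=proj(s,ring(c,.07,.031))
    return [a[:,0].min()-tl,a[:,0].max()-tr,a[:,1].min()-tt,b[:,0].min()-sl,b[:,0].max()-sr,b[:,1].min()-st]
r=least_squares(f,[.45,.1]);print('jar',r.x,np.round(r.fun,2))
c=r.x
# sticker right edge
for a in range(-60,91,10):
    al=np.radians(a);out=[]
    for e in(26.8,-26.8):
        q=al+np.radians(e);out+=[[c[0]+.031*np.cos(q),c[1]+.031*np.sin(q),z] for z in(.062,.016)]
    u=proj(s,out);print(a,((u-[335,185])*5+[400,0]).round(0).tolist())
E
```

```text
free corners [0.58593659 0.2475865  0.006     ] [0.47268687 0.23758385 0.006     ] 0.11369059406272547 edge [0.57370803 0.38334449 0.006     ] [0.45689398 0.41830254 0.006     ]
e1 95.14709317144828
e2 94.99435362489994
end 5.047483291177188
scene plate [0.48003984 0.24266846 0.006     ] [0.59181164 0.25487207 0.006     ]
lid [0.59851894 0.08908056 0.014     ]
[[ 0.6697 -0.0404]
 [ 0.6798 -0.1967]
 [ 0.4326 -0.211 ]
 [ 0.4246 -0.0536]] [ 0.55169768 -0.12543089  0.08      ] [np.float64(0.245), np.float64(0.157), np.float64(0.248), np.float64(0.158)]
xdir 3.181816697733614
[[ 0.6956 -0.2444]
 [ 0.6949 -0.414 ]
 [ 0.4354 -0.4141]
 [ 0.4318 -0.2379]] [ 0.56439566 -0.32759133  0.08      ] [np.float64(0.264), np.float64(0.17), np.float64(0.259), np.float64(0.176)]
xdir -0.7002185655137573
jar [0.47172149 0.10756308] [ 0.25 -0.51 -0.31  0.53 -0.45 -0.55]
-60 [[498.0, 166.0], [490.0, 248.0], [516.0, 131.0], [508.0, 211.0]]
-50 [[501.0, 174.0], [493.0, 256.0], [509.0, 136.0], [501.0, 217.0]]
-40 [[507.0, 181.0], [498.0, 264.0], [503.0, 142.0], [495.0, 223.0]]
-30 [[514.0, 188.0], [505.0, 271.
[... 152 characters left out ...]
4.0], [490.0, 245.0]]
0 [[545.0, 204.0], [536.0, 287.0], [500.0, 171.0], [492.0, 253.0]]
10 [[558.0, 207.0], [548.0, 290.0], [504.0, 179.0], [496.0, 261.0]]
20 [[571.0, 208.0], [560.0, 291.0], [511.0, 186.0], [503.0, 268.0]]
30 [[583.0, 209.0], [573.0, 291.0], [519.0, 192.0], [511.0, 275.0]]
40 [[596.0, 207.0], [585.0, 290.0], [530.0, 198.0], [521.0, 281.0]]
50 [[607.0, 205.0], [596.0, 287.0], [541.0, 203.0], [532.0, 285.0]]
60 [[617.0, 201.0], [606.0, 283.0], [553.0, 206.0], [543.0, 289.0]]
70 [[626.0, 196.0], [614.0, 278.0], [566.0, 208.0], [556.0, 291.0]]
80 [[633.0, 190.0], [621.0, 272.0], [579.0, 209.0], [568.0, 291.0]]
90 [[638.0, 183.0], [625.0, 265.0], [591.0, 208.0], [580.0, 291.0]]
```

>>> {"api": "jog_arm", "payload": {
  "motion": [
    [[-0.3,-0.25,0],[0,0,0.075],1],
    [[-0.6,-0.5,0],[0,0,0.15],1],
    [[-1,-0.75,0],[0,0,0.225],1],
    [[-1,-0.75,0],[0,0,0.3],1],
    [[-1,-0.75,0],[0,0,0.375],1],
    [[-1,-0.75,0],[0,0,0.45],1],
    [[-1,-0.75,0],[0,0,0.525],1],
    [[-1,-0.75,0],[0,0,0.6],1]
  ]
}}

```text
time: 0.77
tool_pos: [0.2178, 0.4336, 0.2184]
eef_rot: [-180.0, 0.0, 110.9]
force: [0.4, 0.2, -0.1]
opening: 0.0929
finger_force: 0.0
```

```bash
cat >> h.py <<'E'
from scipy.spatial.transform import Rotation as Ro
def go(xyz,psi,tilt_fix=True):
    "print fractions of successive calls to reach a tool-down pose"
    s=manip.read_state(); p=np.array(s['tool_pos']);R=Ro.from_euler('xyz',s['eef_rot'],degrees=True)
    G=Ro.from_euler('xyz',[180,0,psi],degrees=True)
    print('now',s['time'],p.round(4),np.round(s['eef_rot'],1),'F',np.round(s['force'],1),'open',round(s['opening'],4))
    for i in range(12):
        d=R.inv().apply(np.array(xyz)-p)/.1; w=(R.inv()*G).as_rotvec(degrees=True)/90
        k=max(1,np.abs(d).max()); kw=max(1,np.linalg.norm(w)/.62)
        a=np.round(d/k,3); b=np.round(w/kw,3); print(i,a.tolist(),b.tolist())
        p=p+R.apply(a*.1); R=R*Ro.from_rotvec(b*90,degrees=True)
        if k==1 and kw==1: break
def edgefit(views,model,x0,span=5,axis='grad'):
    """views:list of images; model(x)->list per view of (pts3d, pts3d_offset) ; fit x so pts lie on strongest gradient"""
    from scipy.optimize import least_squares
    x=np.array(x0,float)
    for it in range(4):
        T=[]
        for vi,(im,(P,Q)) in enumerate(zip(views,model(x))):
            g=cv2.GaussianBlur(cv2.cvtColor(im['color'],cv2.COLOR_BGR2GRAY).astype(np.float32),(0,0),.8)
            a=proj(im,P);n=proj(im,Q)-a;n/=np.linalg.norm(n,axis=1)[:,None]
            ss=np.arange(-span,span+.01,.25)
            m=(a[:,None]+n[:,None]*ss[None,:,None]).astype(np.float32)
            v=cv2.remap(g,m[...,0],m[...,1],cv2.INTER_LINEAR)
            e=np.abs(np.gradient(v,axis=1)); k=e.argmax(1); T.append((n,a+n*ss[k][:,None]))
        def f(x):
            return np.concatenate([((proj(im,M[0])-t)*n).sum(1) for im,M,(n,t) in zip(views,model(x),T)])
        r=least_squares(f,x,loss='soft_l1',f_scale=.5);x=r.x
        span=max(2,span-1)
    return x,[np.round(np.median(np.abs(f(x))),2)]
E
python3 - <<'E'
from h import *
s=load('scene0');t=load('top0')
def plate(x):
    c,sn=np.cos(x[2]),np.sin(x[2])
    L=[(-.06,y,-.061,y) for y in np.linspace(-.05,.05,25)]+[(u,g*.058,u,g*.059) for u in np.linspace(-.052,.0,14) for g in(1,-1)]
    L=np.array(L); W=lambda u,v:np.c_[x[0]+c*u-sn*v,x[1]+sn*u+c*v,0*u+.006]
    return W(L[:,0],L[:,1]),W(L[:,2],L[:,3])
x0=[.524,.302,np.radians(95)]
for V in([t],[s],[t,s]):
    x,m=edgefit(V,lambda x:[plate(x)]*len(V),x0);print('plate',x[:2],np.degrees(x[2]),m)
th=np.linspace(0,2*np.pi,60)
def circ(x,r,z): return [np.c_[x[0]+q*np.cos(th),x[1]+q*np.sin(th),0*th+z] for q in(r,r+.001)]
for V in([t],[s],[t,s]):
    x,m=edgefit(V,lambda x:[circ(x,.0305,.013)]*len(V),[.5985,.089],4);print('lid',x,m)
for V in([t],[s],[t,s]):
    x,m=edgefit(V,lambda x:[circ(x,.0285,.095)]*len(V),[.4717,.1076],3);print('jar',x,m)
go([.472,.1075,.15],0)
E
```

```text
plate [0.52376778 0.30184979] 95.77210703511115 [np.float64(0.23)]
plate [0.52978014 0.30628458] 96.4783641667113 [np.float64(0.21)]
plate [0.52751487 0.30459083] 95.54252028364046 [np.float64(1.0)]
lid [0.59909716 0.08980834] [np.float64(0.68)]
lid [0.60287383 0.09092063] [np.float64(0.64)]
lid [0.6008196  0.09039078] [np.float64(0.75)]
jar [0.47054844 0.10860038] [np.float64(0.25)]
jar [0.4809198  0.11890435] [np.float64(1.21)]
jar [0.47148482 0.10882614] [np.float64(0.52)]
now 0.7667 [0.2178 0.4336 0.2184] [-180.     0.   110.9] F [ 0.4  0.2 -0.1] open 0.0929
0 [-1.0, 0.307, 0.173] [0.0, 0.0, 0.62]
1 [-0.308, 1.0, 0.174] [0.0, 0.0, 0.612]
2 [0.78, 1.0, 0.21] [0.0, 0.0, -0.0]
3 [0.475, 0.61, 0.128] [0.0, 0.0, -0.0]
```

>>> {"api": "jog_arm", "payload": {
  "motion": [
    [[-0.3,0.1,0],[0,0,0.075],1],
    [[-0.6,0.2,0],[0,0,0.15],1],
    [[-1,0.3,0],[0,0,0.225],1],
    [[-1,0.3,0],[0,0,0.3],1],
    [[-1,0.3,0],[0,0,0.375],1],
    [[-1,0.3,0],[0,0,0.45],1],
    [[-1,0.3,0],[0,0,0.525],1],
    [[-1,0.3,0],[0,0,0.6],1]
  ]
}}

```text
time: 1.43
tool_pos: [0.2819, 0.3512, 0.2184]
eef_rot: [-180.0, 0.0, 56.9]
force: [0.6, -0.8, -0.6]
opening: 0.093
finger_force: 0.0
```

>>> {"api": "jog_arm", "payload": {
  "motion": [
    [[-0.1,0.3,0],[0,0,0.08],1],
    [[-0.2,0.6,0],[0,0,0.16],1],
    [[-0.3,1,0],[0,0,0.24],1],
    [[-0.3,1,0],[0,0,0.31],1],
    [[-0.3,1,0],[0,0,0.38],1],
    [[-0.3,1,0],[0,0,0.46],1],
    [[-0.3,1,0],[0,0,0.54],1],
    [[-0.3,1,0],[0,0,0.62],1]
  ]
}}

```text
time: 2.1
tool_pos: [0.3497, 0.2719, 0.2184]
eef_rot: [180.0, 0.0, 1.2]
force: [-0.4, 0.2, 0.2]
opening: 0.0929
finger_force: 0.0
```

```bash
python3 -c "
from h import *
go([.472,.1085,.15],0)"
```

```text
now 2.1 [0.3497 0.2719 0.2184] [180.    0.    1.2] F [-0.4  0.2  0.2] open 0.0929
0 [0.717, 1.0, 0.412] [0.0, 0.0, 0.013]
1 [0.486, 0.649, 0.272] [0.0, 0.0, 0.0]
```

>>> {"api": "jog_arm", "payload": {
  "motion": [
    [[0.2,0.3,0.1],[0,0,0.013],1],
    [[0.4,0.6,0.2],[0,0,0.013],1],
    [[0.6,0.85,0.3],[0,0,0.013],1],
    [[0.717,1,0.412],[0,0,0.013],1],
    [[0.717,1,0.412],[0,0,0.013],1],
    [[0.717,1,0.412],[0,0,0.013],1],
    [[0.717,1,0.412],[0,0,0.013],1],
    [[0.717,1,0.412],[0,0,0.013],1]
  ]
}}

```text
time: 2.77
tool_pos: [0.4238, 0.1748, 0.1778]
eef_rot: [-180.0, -0.0, 0.4]
force: [-0.4, -0.0, -0.7]
opening: 0.093
finger_force: 0.0
```

>>> {"api": "jog_arm", "payload": {
  "motion": [
    [[0.2,0.3,0],[0,0,0],1],
    [[0.4,0.6,0],[0,0,0],1],
    [[0.486,0.64,0],[0,0,0],1],
    [[0.486,0.64,0.27],[0,0,0],1],
    [[0.486,0.64,0.27],[0,0,0],1],
    [[0.486,0.64,0.27],[0,0,0],1],
    [[0.486,0.64,0.27],[0,0,0],1],
    [[0.486,0.64,0.27],[0,0,0],1]
  ]
}}

```text
time: 3.43
tool_pos: [0.4733, 0.1111, 0.1515]
eef_rot: [-180.0, -0.1, 0.4]
force: [-0.4, -0.4, -0.1]
opening: 0.0925
finger_force: 0.0
```

>>> {"api": "jog_arm", "payload": {
  "motion": [
    [[0,0,0.15],[0,0,0],1],
    [[0,0,0.3],[0,0,0],1],
    [[0,0,0.45],[0,0,0],1],
    [[0,0,0.6],[0,0,0],1],
    [[0,0,0.75],[0,0,0],1],
    [[0,0,0.9],[0,0,0],1],
    [[0,0,1],[0,0,0],1],
    [[0,0,1],[0,0,0],1]
  ]
}}

```text
time: 4.1
tool_pos: [0.4725, 0.1106, 0.0495]
eef_rot: [180.0, 0.1, 0.4]
force: [-0.6, -0.2, 0.4]
opening: 0.0929
finger_force: 0.0
```

>>> {"api": "jog_arm", "payload": {
  "motion": [
    [[0,0.02,0.13],[0,0,0],1],
    [[0,0.02,0.13],[0,0,0],1],
    [[0,0.02,0.13],[0,0,0],0.3],
    [[0,0.02,0.13],[0,0,0],-0.2],
    [[0,0.02,0.13],[0,0,0],-1],
    [[0,0.02,0.13],[0,0,0],-1],
    [[0,0.02,0.13],[0,0,0],-1],
    [[0,0.02,0.13],[0,0,0],-1]
  ],
  "grip_force": 15
}}

```text
time: 4.77
tool_pos: [0.4735, 0.1085, 0.0379]
eef_rot: [-180.0, -0.0, 0.4]
force: [-1.1, 0.9, 4.7]
opening: 0.062
finger_force: 15.0
```

>>> {"api": "jog_arm", "payload": {
  "motion": [
    [[0,0,0],[0,0,0],-1],
    [[0,0,0],[0,0,0],-1],
    [[0,0,0],[0,0,0],-1],
    [[0,0,0],[0,0,0],-1],
    [[0,0,0],[0,0,0],-1],
    [[0,0,0],[0,0,0],-1],
    [[0,0,0],[0,0,0],-1],
    [[0,0,0],[0,0,0],-1]
  ]
}}

```text
time: 5.43
tool_pos: [0.4735, 0.1086, 0.0379]
eef_rot: [-180.0, -0.0, 0.4]
force: [-2.0, 1.9, 5.3]
opening: 0.0621
finger_force: 15.0
```

>>> {"api": "jog_arm", "payload": {
  "motion": [
    [[0,0,-0.1],[0,0,0],-1],
    [[0,0,-0.2],[0,0,0],-1],
    [[0,0,-0.35],[0,0,0],-1],
    [[0,0,-0.5],[0,0,0],-1],
    [[0,0,-0.65],[0,0,0],-1],
    [[0,0,-0.8],[0,0,0],-1],
    [[0,0,-0.8],[0,0,0],-1],
    [[0,0,-0.8],[0,0,0],-1]
  ]
}}

```text
time: 6.1
tool_pos: [0.4735, 0.1084, 0.1182]
eef_rot: [-180.0, -0.1, 0.4]
force: [0.8, -0.7, -2.5]
opening: 0.0623
finger_force: 15.0
```

```bash
python3 - <<'E'
from h import *
go([.527,.304,.117],95.7)
s=grab('scene','scene1');t=grab('top','top1')
a=np.zeros((480,800,3),np.uint8)
S=manip.read_state();c=S['tool_pos'];
for i,im in enumerate((s,t)):
    u=proj(im,[[c[0],c[1],c[2]]])[0].astype(int);print(u)
    k=im['color'][max(0,u[1]-48):,max(0,u[0]-40):][:96,:80]; k=cv2.resize(k,None,fx=5,fy=5,interpolation=cv2.INTER_CUBIC);a[:k.shape[0],400*i:400*i+k.shape[1]]=k
cv2.imwrite('pics/c3.png',a)
E
```

```text
now 6.1 [0.4735 0.1084 0.1182] [-1.8e+02 -1.0e-01  4.0e-01] F [ 0.8 -0.7 -2.5] open 0.0623
0 [0.281, -1.0, 0.007] [0.001, -0.001, -0.62]
1 [0.938, -0.315, 0.006] [-0.0, -0.0, -0.439]
[371 197]
[276 211]
```

View pics/c3.png

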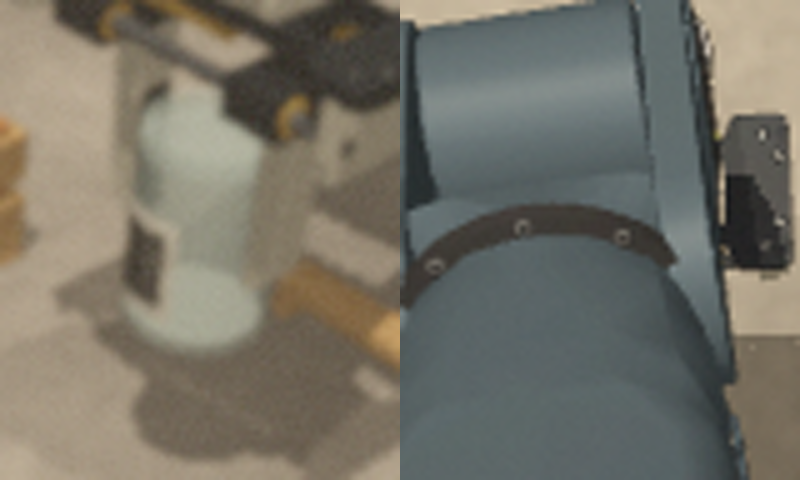

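The held jar hangs upright between the fingers, with its sticker visible: right edge (180,228)–(165,310) in the crop, left edge about (133,205)–(123,290). The top view is blocked by the arm.

```bash
python3 - <<'E'
from h import *
from scipy.optimize import least_squares
s=load('scene1'); z0=.0803
obs={'R':[(180,228),(165,310)],'L':[(133,205),(123,290)]}
cv=lambda p:np.array([331+(p[0]+.5)/5-.5,149+(p[1]+.5)/5-.5])
th=np.linspace(0,2*np.pi,73)
def parts(x):
    c=x[:2];o=[]
    for e in(26.8,-26.8):
        q=x[2]+np.radians(e);o+=[[c[0]+.031*np.cos(q),c[1]+.031*np.sin(q),z0+z] for z in(.062,.016)]
    b=proj(s,np.c_[c[0]+.031*np.cos(th),c[1]+.031*np.sin(th),0*th+z0])
    return proj(s,o),b
O=np.array([cv(p) for p in obs['R']+obs['L']])
def f(x):
    k,b=parts(x); return np.r_[(k-O)[[0,1]].ravel(),(k-O)[[2,3],1],b[:,1].max()-cv((0,352))[1],b[:,0].max()-cv((266,0))[0],b[:,0].min()-cv((122,0))[0]]
r=least_squares(f,[.4735,.1084,0]);print(r.x[:2],np.degrees(r.x[2]),r.fun.round(2))
E
```

```text
[0.47246937 0.1062389 ] -0.9942211399231431 [ 0.02 -0.25  0.96  1.89 -1.92 -0.59  0.67 -0.38 -0.64]
```

>>> {"api": "jog_arm", "payload": {
  "motion": [
    [[0.03,-0.12,0],[0,0,-0.07],-1],
    [[0.07,-0.25,0],[0,0,-0.15],-1],
    [[0.11,-0.4,0],[0,0,-0.23],-1],
    [[0.15,-0.55,0],[0,0,-0.31],-1],
    [[0.2,-0.7,0],[0,0,-0.39],-1],
    [[0.24,-0.85,0],[0,0,-0.47],-1],
    [[0.28,-1,0],[0,0,-0.55],-1],
    [[0.28,-1,0],[0,0,-0.6],-1]
  ]
}}

```text
time: 6.87
tool_pos: [0.5006, 0.2104, 0.1164]
eef_rot: [-180.0, 0.0, 54.8]
force: [-0.0, 0.4, -1.7]
opening: 0.0623
finger_force: 15.0
```

```bash
python3 -c "
from h import *
go([.527,.304,.10],97)"
```

```text
now 6.8667 [0.5006 0.2104 0.1164] [-180.     0.    54.8] F [-0.   0.4 -1.7] open 0.0623
0 [0.917, -0.323, 0.163] [-0.001, 0.0, -0.469]
```

>>> {"api": "jog_arm", "payload": {
  "motion": [
    [[0.1,-0.03,0],[0,0,-0.06],-1],
    [[0.25,-0.08,0],[0,0,-0.13],-1],
    [[0.4,-0.14,0.05],[0,0,-0.2],-1],
    [[0.55,-0.2,0.1],[0,0,-0.27],-1],
    [[0.7,-0.25,0.15],[0,0,-0.34],-1],
    [[0.85,-0.3,0.16],[0,0,-0.41],-1],
    [[0.92,-0.32,0.16],[0,0,-0.47],-1],
    [[0.92,-0.32,0.16],[0,0,-0.47],-1]
  ]
}}

```text
time: 7.53
tool_pos: [0.5278, 0.3029, 0.0999]
eef_rot: [-179.9, 0.0, 97.0]
force: [0.1, -0.3, -1.7]
opening: 0.0621
finger_force: 15.0
```

```bash
python3 - <<'E'
from h import *
go([.527,.304,.05],97)
s=grab('scene','scene2')
x0,y0=360,190
cv2.imwrite('pics/c4.png',cv2.resize(s['color'][y0:y0+150,x0:x0+200],None,fx=4,fy=4,interpolation=cv2.INTER_CUBIC))
E
```

```text
now 7.5333 [0.5278 0.3029 0.0999] [-179.9    0.    97. ] F [ 0.1 -0.3 -1.7] open 0.0621
0 [0.012, -0.006, 0.499] [-0.001, 0.0, -0.0]
```

View pics/c4.png

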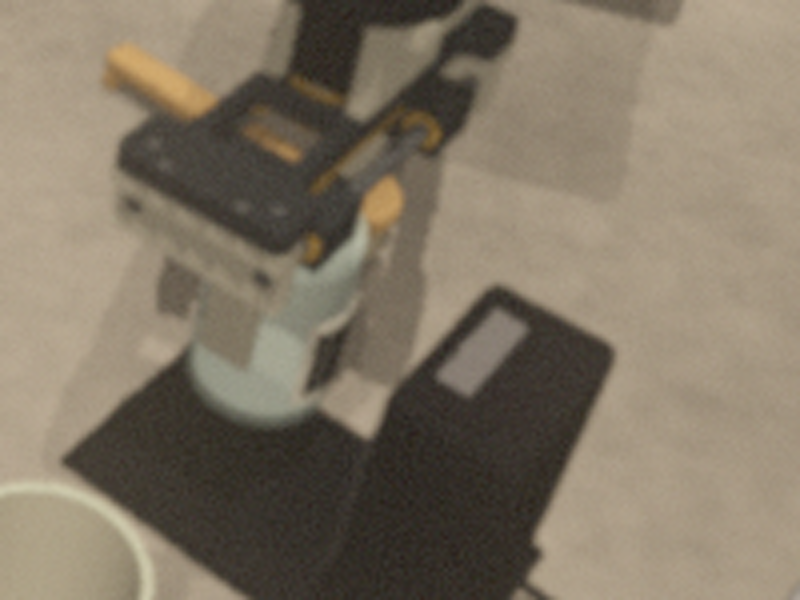

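The jar hangs over the plate. Its base spans x 190–330 in the crop with its lowest row at 425, and its sticker (300–350, 320–390) faces the housing.

```bash
python3 - <<'E'
from h import *
from scipy.optimize import least_squares
s=load('scene2'); th=np.linspace(0,2*np.pi,181); z0=.062
X=lambda x:360+(x+.5)/4-.5
Y=lambda y:190+(y+.5)/4-.5
pr=lambda c,z:proj(s,np.c_[c[0]+.031*np.cos(th),c[1]+.031*np.sin(th),0*th+z])
def f(c):
    b=pr(c,z0);return [b[:,0].min()-X(188),b[:,1].max()-Y(426)]
r=least_squares(f,[.527,.303]);print(r.x,r.fun, 'pred at TCP', [(b:=pr([.5278,.3029],z0))[:,0].min(),b[:,1].max(),X(188),Y(426)])
g=cv2.cvtColor(s['color'],cv2.COLOR_BGR2GRAY)
# sticker: left visible edge for yaw candidates
for a in(85,90,95,100,105):
    o=[]
    for e in(26.8,-26.8):
        q=np.radians(a+e);o+=[[r.x[0]+.031*np.cos(q),r.x[1]+.031*np.sin(q),z0+z] for z in(.062,.016)]
    print(a,((proj(s,o)-[360,190])*4).round().tolist())
E
```

```text
[0.52564222 0.30179831] [5.68434189e-14 5.68434189e-14] pred at TCP [np.float64(406.29844038485123), np.float64(297.1297039814774), 406.625, 296.125]
85 [[357.0, 294.0], [334.0, 371.0], [311.0, 321.0], [289.0, 399.0]]
90 [[358.0, 290.0], [335.0, 367.0], [317.0, 320.0], [295.0, 398.0]]
95 [[359.0, 286.0], [336.0, 363.0], [323.0, 319.0], [301.0, 397.0]]
100 [[359.0, 281.0], [336.0, 358.0], [329.0, 317.0], [306.0, 395.0]]
105 [[359.0, 277.0], [336.0, 354.0], [334.0, 315.0], [311.0, 393.0]]
```

>>> {"api": "jog_arm", "payload": {
  "motion": [
    [[0.02,0,0.1],[0,0,-0.01],-1],
    [[0.02,0,0.2],[0,0,-0.01],-1],
    [[0.02,0,0.3],[0,0,-0.01],-1],
    [[0.02,0,0.4],[0,0,-0.01],-1],
    [[0.02,0,0.46],[0,0,-0.01],-1],
    [[0.02,0,0.5],[0,0,-0.01],-1],
    [[0.02,0,0.53],[0,0,-0.01],-1],
    [[0.02,0,0.545],[0,0,-0.01],-1]
  ]
}}

```text
time: 8.25
tool_pos: [0.5279, 0.3039, 0.0465]
eef_rot: [-180.0, 0.0, 97.6]
force: [-0.8, -0.7, -2.2]
opening: 0.0622
finger_force: 15.0
```

>>> {"api": "jog_arm", "payload": {
  "motion": [
    [[0,0,0.002],[0,0,0],-1],
    [[0,0,0.005],[0,0,0],-1],
    [[0,0,0.01],[0,0,0],-1],
    [[0,0,0.01],[0,0,0],-1],
    [[0,0,0.01],[0,0,0],-1],
    [[0,0,0.01],[0,0,0],-1],
    [[0,0,0.01],[0,0,0],-1],
    [[0,0,0.01],[0,0,0],-1]
  ]
}}

```text
time: 8.92
tool_pos: [0.5279, 0.304, 0.046]
eef_rot: [180.0, -0.0, 97.6]
force: [-0.7, -0.1, -1.9]
opening: 0.0623
finger_force: 15.0
```

>>> {"api": "jog_arm", "payload": {
  "motion": [
    [[0,0,0.005],[0,0,0],-1],
    [[0,0,0.01],[0,0,0],-1],
    [[0,0,0.015],[0,0,0],-1],
    [[0,0,0.018],[0,0,0],-1],
    [[0,0,0.018],[0,0,0],-1],
    [[0,0,0.018],[0,0,0],-1],
    [[0,0,0.018],[0,0,0],-1],
    [[0,0,0.018],[0,0,0],-1]
  ]
}}

```text
time: 9.58
tool_pos: [0.5279, 0.304, 0.0441]
eef_rot: [180.0, -0.0, 97.6]
force: [0.1, 0.2, -2.1]
opening: 0.0618
finger_force: 15.0
```

>>> {"api": "jog_arm", "payload": {
  "motion": [
    [[0,0,0.005],[0,0,0],-1],
    [[0,0,0.01],[0,0,0],-1],
    [[0,0,0.01],[0,0,0],-1],
    [[0,0,0.01],[0,0,0],-1],
    [[0,0,0.01],[0,0,0],-1],
    [[0,0,0.01],[0,0,0],-1],
    [[0,0,0.01],[0,0,0],-1],
    [[0,0,0.01],[0,0,0],-1]
  ]
}}

```text
time: 10.25
tool_pos: [0.528, 0.304, 0.0439]
eef_rot: [180.0, -0.0, 97.6]
force: [-2.5, -1.4, 7.3]
opening: 0.0621
finger_force: 15.0
```

Contact. I'll release, then lift clear and wait while it reads.

>>> {"api": "jog_arm", "payload": {
  "motion": [
    [[0,0,0],[0,0,0],0.4],
    [[0,0,0],[0,0,0],0.5],
    [[0,0,0],[0,0,0],0.7],
    [[0,0,0],[0,0,0],1],
    [[0,0,0],[0,0,0],1],
    [[0,0,0],[0,0,0],1],
    [[0,0,0],[0,0,0],1],
    [[0,0,0],[0,0,0],1]
  ]
}}

```text
time: 10.92
tool_pos: [0.5279, 0.304, 0.0431]
eef_rot: [-180.0, -0.0, 97.6]
force: [0.7, 0.1, 0.6]
opening: 0.0927
finger_force: 0.0
```

>>> {"api": "jog_arm", "payload": {
  "motion": [
    [[0,0,-0.1],[0,0,0],1],
    [[0,0,-0.25],[0,0,0],1],
    [[0,0,-0.4],[0,0,0],1],
    [[0,0,-0.55],[0,0,0],1],
    [[0,0,-0.7],[0,0,0],1],
    [[0,0,-0.85],[0,0,0],1],
    [[0,0,-1],[0,0,0],1],
    [[0,0,-1],[0,0,0],1]
  ]
}}

```text
time: 11.58
tool_pos: [0.5292, 0.3046, 0.1467]
eef_rot: [179.7, -0.1, 97.6]
force: [-0.0, 0.2, 0.1]
opening: 0.0932
finger_force: 0.0
```

```bash
python3 - <<'E'
from h import *
go([.528,.304,.044],97.6)
s=grab('scene','scene3');t=grab('top','top3')
a=np.zeros((600,800,3),np.uint8)
a[:,:400]=cv2.resize(s['color'][210:330,390:470],None,fx=5,fy=5,interpolation=cv2.INTER_CUBIC)
a[:,400:]=cv2.resize(t['color'][140:260,160:240],None,fx=5,fy=5,interpolation=cv2.INTER_CUBIC)
cv2.imwrite('pics/c5.png',a)
E
```

```text
now 11.5833 [0.5292 0.3046 0.1467] [ 1.797e+02 -1.000e-01  9.760e+01] F [-0.   0.2  0.1] open 0.0932
0 [-0.006, -0.017, 1.0] [0.003, -0.001, -0.0]
1 [-0.0, -0.0, 0.027] [0.0, -0.0, -0.0]
```

View pics/c5.png

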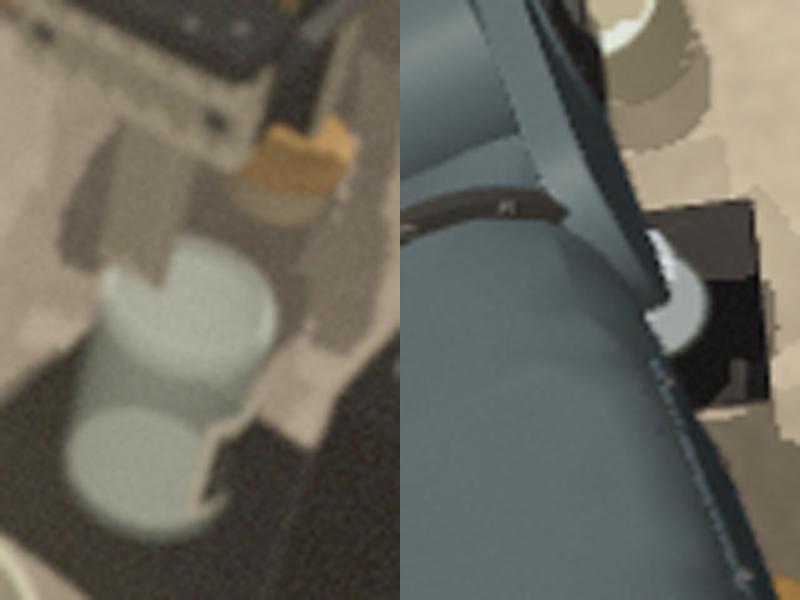

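The jar stands upright on the plate: base right extreme at (708,300) against the plate end at x≈761 in the top crop, about 29 mm as it should be. The sticker's edge is at (212,430)–(195,515) in the scene crop, facing the housing.

```bash
python3 - <<'E'
from h import *
s=load('scene3');th=np.linspace(0,2*np.pi,181)
b=(proj(s,np.c_[.528+.031*np.cos(th),.304+.031*np.sin(th),0*th+.006])-[390,210])*5
print('base pred minx,maxy',b[:,0].min(),b[:,1].max())
for a in(86,91,96,101,106):
    q=np.radians(a-26.8);print(a,((proj(s,[[.528+.031*np.cos(q),.304+.031*np.sin(q),.006+z] for z in(.062,.016)])-[390,210])*5).round().tolist())
E
```

```text
base pred minx,maxy 60.040488072135645 542.9050543324877
86 [[208.0, 425.0], [182.0, 513.0]]
91 [[215.0, 424.0], [190.0, 512.0]]
96 [[222.0, 423.0], [196.0, 511.0]]
101 [[229.0, 421.0], [203.0, 509.0]]
106 [[235.0, 418.0], [209.0, 506.0]]
```

>>> {"api": "jog_arm", "payload": {
  "motion": [
    [[0,0,-0.1],[0,0,0],1],
    [[0,0,-0.2],[0,0,0],1],
    [[0,0,-0.2],[0,0,0],1],
    [[0,0,-0.2],[0,0,0],1],
    [[0,0,-0.2],[0,0,0],1],
    [[0,0,-0.2],[0,0,0],1],
    [[0,0,-0.2],[0,0,0],1],
    [[0,0,-0.2],[0,0,0],1]
  ]
}}

```text
time: 12.35
tool_pos: [0.5277, 0.3039, 0.1628]
eef_rot: [-180.0, 0.0, 97.6]
force: [0.4, 0.3, 0.6]
opening: 0.0932
finger_force: 0.0
```

>>> {"api": "jog_arm", "payload": {
  "motion": [
    [[0,0,0],[0,0,0],1],
    [[0,0,0],[0,0,0],1],
    [[0,0,0],[0,0,0],1],
    [[0,0,0],[0,0,0],1],
    [[0,0,0],[0,0,0],1],
    [[0,0,0],[0,0,0],1],
    [[0,0,0],[0,0,0],1],
    [[0,0,0],[0,0,0],1]
  ]
}}

```text
time: 13.02
tool_pos: [0.5279, 0.304, 0.1632]
eef_rot: [180.0, -0.0, 97.6]
force: [1.0, 0.1, 0.4]
opening: 0.0932
finger_force: 0.0
```

```bash
python3 - <<'E'
from h import *
s=grab('scene','scene4'); g=cv2.cvtColor(s['color'],cv2.COLOR_BGR2GRAY)
for v in range(292,316,2): print(v,g[v,424:446].tolist())
th=np.linspace(np.radians(-20),np.radians(80),40)   # camera-facing lower arc
def m(x): return [[np.c_[x[0]+q*np.cos(th),x[1]+q*np.sin(th),0*th+.006] for q in(.031,.032)]]
x,r=edgefit([s],m,[.5265,.303],4);print('jar by scene',x,r)
for a in(84,88,92,96,100,104):
    o=[[x[0]+.031*np.cos(q),x[1]+.031*np.sin(q),.006+z] for q in np.radians([a-26.8,a+26.8]) for z in(.062,.016)]
    print(a,proj(s,o).round(1).tolist())
E
```

```text
292 [126, 123, 126, 122, 120, 120, 119, 118, 111, 113, 112, 112, 116, 121, 137, 148, 141, 123, 131, 143, 145, 143]
294 [146, 141, 133, 128, 125, 121, 117, 124, 129, 132, 136, 144, 148, 144, 136, 112, 84, 67, 81, 99, 121, 136]
296 [153, 155, 153, 147, 141, 133, 132, 146, 155, 153, 147, 141, 129, 108, 80, 56, 46, 47, 56, 58, 68, 79]
298 [152, 152, 153, 152, 149, 148, 150, 154, 146, 122, 89, 77, 67, 56, 49, 45, 57, 54, 55, 51, 52, 51]
300 [151, 153, 149, 152, 152, 149, 151, 150, 126, 85, 67, 60, 53, 46, 52, 49, 50, 48, 49, 53, 56, 46]
302 [153, 150, 152, 151, 152, 152, 153, 136, 104, 68, 57, 59, 53, 47, 51, 51, 49, 54, 50, 53, 50, 51]
304 [149, 150, 149, 149, 151, 153, 147, 120, 80, 63, 70, 58, 53, 46, 56, 50, 49, 49, 50, 50, 54, 49]
306 [150, 152, 153, 151, 152, 151, 139, 99, 71, 67, 61, 53, 54, 52, 53, 49, 54, 46, 49, 53, 53, 48]
308 [152, 152, 154, 153, 153, 145, 108, 73, 64, 75, 81, 76, 61, 51, 50, 49, 52, 51, 49, 48, 48, 51]
310 [146, 148, 152, 152, 150, 137, 115, 105, 110, 105, 97, 73, 50, 52, 52, 50, 56, 51, 47, 53, 54, 52]
312 [150, 149, 151, 152, 153, 146, 136, 127, 107, 93, 65, 57, 53, 48, 52, 51, 57, 51, 54, 49, 52, 50]
314 [141, 141, 137, 130, 122, 109, 102, 88, 75, 63, 54, 57, 44, 51, 46, 48, 54, 54, 53, 54, 51, 46]
jar by scene [0.523674   0.29973017] [np.float64(0.23)]
84 [[430.5, 292.4], [425.5, 310.0], [441.8, 285.8], [436.5, 303.3]]
88 [[431.7, 292.3], [426.7, 309.8], [442.1, 285.0], [436.8, 302.5]]
92 [[432.9, 292.1], [427.8, 309.7], [442.4, 284.2], [437.1, 301.6]]
96 [[434.0, 291.8], [428.9, 309.4], [442.5, 283.3], [437.2, 300.8]]
100 [[435.1, 291.5], [429.9, 309.1], [442.5, 282.4], [437.2, 299.9]]
104 [[436.1, 291.1], [430.9, 308.7], [442.5, 281.5], [437.2, 299.0]]
```

```bash
python3 - <<'E'
from h import *
s=load('scene4'); x0,y0,k=398,245,8
c=cv2.resize(s['color'][y0:y0+75,x0:x0+50],None,fx=k,fy=k,interpolation=cv2.INTER_CUBIC)
o=c.copy(); th=np.linspace(0,2*np.pi,181)
def dr(P,col): cv2.polylines(o,[(((proj(s,P)-[x0,y0]+.5)*k).astype(int))],False,col,1)
C=[.526,.302]
cyl=lambda r,z,t:np.c_[C[0]+r*np.cos(t),C[1]+r*np.sin(t),0*t+.006+z]
dr(cyl(.031,0,th),(0,0,255));dr(cyl(.031,.07,th),(0,0,255));dr(cyl(.0285,.095,th),(0,0,255))
for a,col in((96,(0,255,0)),(86,(255,0,0))):
    t=np.radians(np.linspace(a-26.8,a+26.8,20)); P=np.r_[cyl(.031,.062,t),cyl(.031,.016,t[::-1])]; dr(np.r_[P,P[:1]],col)
cv2.imwrite('pics/c6.png',np.hstack([c,o]))
E
```

```text
(no output)
```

View pics/c6.png

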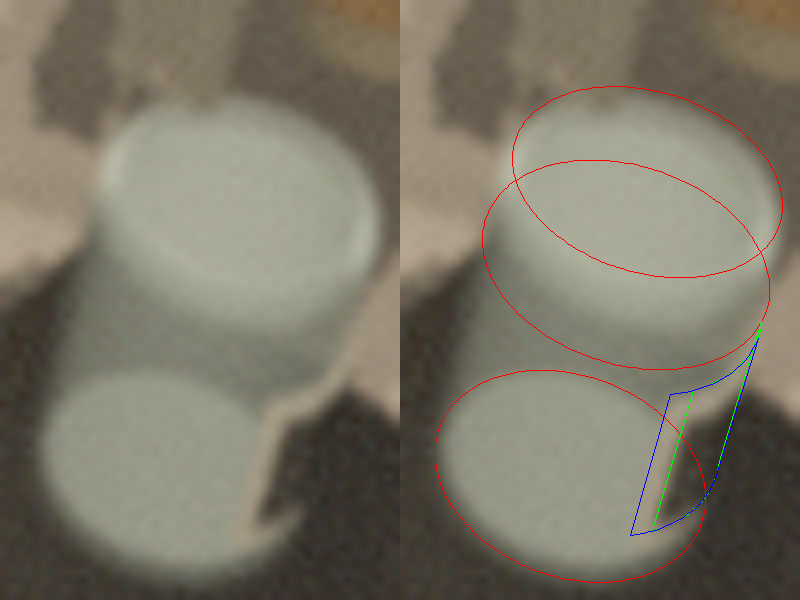

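The raw crop shows the sticker's left edge running (265,412)–(238,540). Against the overlay that is nearer 86° than the 96° wanted. I'll re-grip, turn the sticker towards the camera to measure its angle properly, and set the jar down again.

>>> {"api": "jog_arm", "payload": {
  "motion": [
    [[0,0,0.15],[0,0,0],1],
    [[0,0,0.3],[0,0,0],1],
    [[0,0,0.45],[0,0,0],1],
    [[0,0,0.6],[0,0,0],1],
    [[0,0,0.75],[0,0,0],1],
    [[0,0,0.9],[0,0,0],1],
    [[0,0,1],[0,0,0],1],
    [[0,0,1],[0,0,0],1]
  ]
}}

```text
time: 13.73
tool_pos: [0.5269, 0.3035, 0.0612]
eef_rot: [-179.8, 0.1, 97.6]
force: [-0.0, 1.1, 0.3]
opening: 0.0928
finger_force: 0.0
```

>>> {"api": "jog_arm", "payload": {
  "motion": [
    [[0,0,0.1],[0,0,0],1],
    [[0,0,0.18],[0,0,0],0.4],
    [[0,0,0.18],[0,0,0],0],
    [[0,0,0.18],[0,0,0],-1],
    [[0,0,0.18],[0,0,0],-1],
    [[0,0,0.18],[0,0,0],-1],
    [[0,0,0.18],[0,0,0],-1],
    [[0,0,0.18],[0,0,0],-1]
  ]
}}

```text
time: 14.4
tool_pos: [0.5281, 0.3041, 0.0456]
eef_rot: [180.0, -0.0, 97.6]
force: [-0.5, 0.1, 3.3]
opening: 0.0618
finger_force: 15.0
```

>>> {"api": "jog_arm", "payload": {
  "motion": [
    [[0,0,0],[0,0,0],-1],
    [[0,0,0],[0,0,0],-1],
    [[0,0,-0.1],[0,0,0],-1],
    [[0,0,-0.2],[0,0,0],-1],
    [[0,0,-0.35],[0,0,0],-1],
    [[0,0,-0.5],[0,0,0],-1],
    [[0,0,-0.6],[0,0,0],-1],
    [[0,0,-0.6],[0,0,0],-1]
  ]
}}

```text
time: 15.07
tool_pos: [0.5289, 0.3045, 0.1078]
eef_rot: [179.8, -0.1, 97.6]
force: [0.2, 0.4, -1.5]
opening: 0.0624
finger_force: 15.0
```

>>> {"api": "jog_arm", "payload": {
  "motion": [
    [[0,0,0],[0,0,0.07],-1],
    [[0,0,0],[0,0,0.15],-1],
    [[0,0,0],[0,0,0.22],-1],
    [[0,0,0],[0,0,0.3],-1],
    [[0,0,0],[0,0,0.38],-1],
    [[0,0,0],[0,0,0.45],-1],
    [[0,0,0],[0,0,0.53],-1],
    [[0,0,0],[0,0,0.6],-1]
  ]
}}

```text
time: 15.73
tool_pos: [0.5275, 0.3038, 0.1045]
eef_rot: [-180.0, 0.1, 43.2]
force: [0.8, 0.1, -1.8]
opening: 0.0622
finger_force: 15.0
```

>>> {"api": "jog_arm", "payload": {
  "motion": [
    [[0,0,0],[0,0,0.05],-1],
    [[0,0,0],[0,0,0.1],-1],
    [[0,0,0],[0,0,0.1],-1],
    [[0,0,0],[0,0,0.1],-1],
    [[0,0,0],[0,0,0.1],-1],
    [[0,0,0],[0,0,0.1],-1],
    [[0,0,0],[0,0,0.1],-1],
    [[0,0,0],[0,0,0.1],-1]
  ]
}}

```text
time: 16.4
tool_pos: [0.5279, 0.304, 0.1051]
eef_rot: [-180.0, 0.0, 34.6]
force: [0.0, 0.2, -1.4]
opening: 0.0623
finger_force: 15.0
```

```bash
python3 - <<'E'
from h import *
S=manip.read_state();c=S['tool_pos'];psi=S['eef_rot'][2];print(c,psi,S['opening'])
s=grab('scene','scene5'); z0=c[2]-.0439+.006
u=proj(s,[[c[0],c[1],z0+.045]])[0].astype(int);x0,y0,k=u[0]-25,u[1]-37,8
c6=cv2.resize(s['color'][y0:y0+75,x0:x0+50],None,fx=k,fy=k,interpolation=cv2.INTER_CUBIC);o=c6.copy()
def dr(P,col): cv2.polylines(o,[(((proj(s,P)-[x0,y0]+.5)*k).astype(int))],False,col,1)
cyl=lambda r,z,t:np.c_[c[0]+r*np.cos(t),c[1]+r*np.sin(t),0*t+z0+z]
th=np.linspace(0,2*np.pi,181);dr(cyl(.031,0,th),(0,0,255))
for a,col in((psi-1.5,(0,255,0)),(psi-11,(255,0,0))):
    t=np.radians(np.linspace(a-26.8,a+26.8,20)); P=np.r_[cyl(.031,.062,t),cyl(.031,.016,t[::-1])]; dr(np.r_[P,P[:1]],col)
cv2.imwrite('pics/c7.png',np.hstack([c6,o]))
E
```

```text
[0.52785863 0.30397477 0.10507765] 34.6163887006718 0.062322620153358876
```

View pics/c7.png

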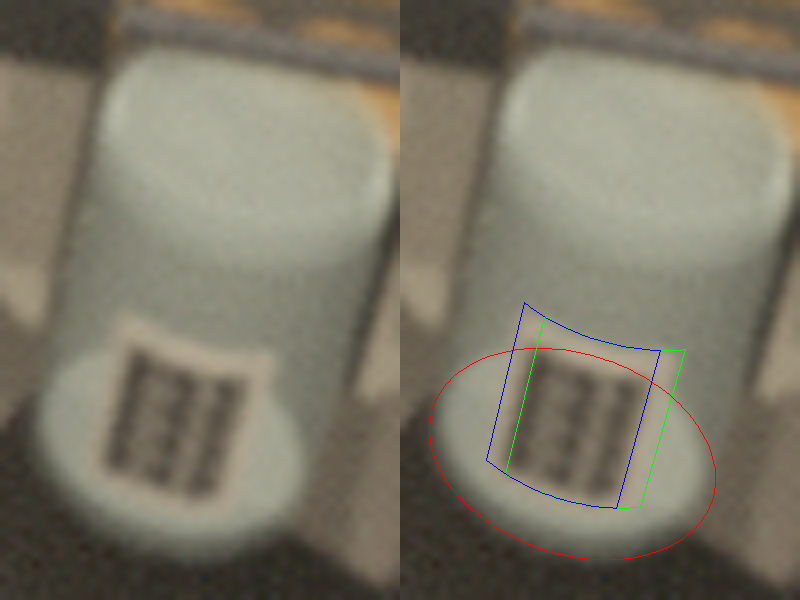

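The sticker now faces the camera squarely: its paper corners are about (120,315), (275,365), (240,512) and (90,475) in the raw crop. It points about 6° short of the tool's yaw, so I need tool yaw ≈ 102°.

>>> {"api": "jog_arm", "payload": {
  "motion": [
    [[0,0,0],[0,0,-0.07],-1],
    [[0,0,0],[0,0,-0.15],-1],
    [[0,0,0],[0,0,-0.22],-1],
    [[0,0,0],[0,0,-0.3],-1],
    [[0,0,0],[0,0,-0.38],-1],
    [[0,0,0],[0,0,-0.45],-1],
    [[0,0,0],[0,0,-0.53],-1],
    [[0,0,0],[0,0,-0.6],-1]
  ]
}}

```text
time: 17.12
tool_pos: [0.5279, 0.304, 0.1052]
eef_rot: [180.0, -0.0, 89.0]
force: [0.1, 0.3, -1.4]
opening: 0.0619
finger_force: 15.0
```

>>> {"api": "jog_arm", "payload": {
  "motion": [
    [[0,0,0.05],[0,0,-0.06],-1],
    [[0,0,0.15],[0,0,-0.12],-1],
    [[0,0,0.25],[0,0,-0.15],-1],
    [[0,0,0.35],[0,0,-0.15],-1],
    [[0,0,0.45],[0,0,-0.15],-1],
    [[0,0,0.52],[0,0,-0.15],-1],
    [[0,0,0.56],[0,0,-0.15],-1],
    [[0,0,0.575],[0,0,-0.15],-1]
  ]
}}

```text
time: 17.78
tool_pos: [0.5276, 0.3038, 0.0468]
eef_rot: [-179.9, 0.0, 102.0]
force: [0.6, 0.6, -2.0]
opening: 0.0624
finger_force: 15.0
```

>>> {"api": "jog_arm", "payload": {
  "motion": [
    [[0,0,0.003],[0,0,0],-1],
    [[0,0,0.006],[0,0,0],-1],
    [[0,0,0.01],[0,0,0],-1],
    [[0,0,0.013],[0,0,0],-1],
    [[0,0,0.016],[0,0,0],-1],
    [[0,0,0.018],[0,0,0],-1],
    [[0,0,0.018],[0,0,0],-1],
    [[0,0,0.018],[0,0,0],-1]
  ]
}}

```text
time: 18.45
tool_pos: [0.5279, 0.304, 0.0459]
eef_rot: [180.0, -0.0, 102.1]
force: [0.2, -0.0, -1.7]
opening: 0.0618
finger_force: 15.0
```

>>> {"api": "jog_arm", "payload": {
  "motion": [
    [[0,0,0.002],[0,0,0],-1],
    [[0,0,0.004],[0,0,0],-1],
    [[0,0,0.006],[0,0,0],-1],
    [[0,0,0.008],[0,0,0],-1],
    [[0,0,0.008],[0,0,0],-1],
    [[0,0,0.008],[0,0,0],-1],
    [[0,0,0.008],[0,0,0],-1],
    [[0,0,0.008],[0,0,0],-1]
  ]
}}

```text
time: 19.12
tool_pos: [0.5279, 0.304, 0.0456]
eef_rot: [180.0, -0.0, 102.1]
force: [-3.1, -1.4, 6.5]
opening: 0.062
finger_force: 15.0
```

>>> {"api": "jog_arm", "payload": {
  "motion": [
    [[0,0,0],[0,0,0],0.4],
    [[0,0,0],[0,0,0],0.5],
    [[0,0,0],[0,0,0],0.7],
    [[0,0,0],[0,0,0],1],
    [[0,0,0],[0,0,0],1],
    [[0,0,0],[0,0,0],1],
    [[0,0,0],[0,0,0],1],
    [[0,0,0],[0,0,0],1]
  ]
}}

```text
time: 19.78
tool_pos: [0.5279, 0.304, 0.045]
eef_rot: [-180.0, -0.0, 102.1]
force: [0.2, -0.4, -0.3]
opening: 0.0926
finger_force: 0.0
```

>>> {"api": "jog_arm", "payload": {
  "motion": [
    [[0,0,-0.1],[0,0,0],1],
    [[0,0,-0.25],[0,0,0],1],
    [[0,0,-0.4],[0,0,0],1],
    [[0,0,-0.55],[0,0,0],1],
    [[0,0,-0.7],[0,0,0],1],
    [[0,0,-0.85],[0,0,0],1],
    [[0,0,-1],[0,0,0],1],
    [[0,0,-1],[0,0,0],1]
  ]
}}

```text
time: 20.45
tool_pos: [0.5292, 0.3046, 0.1487]
eef_rot: [179.7, -0.1, 102.1]
force: [0.1, -0.1, 0.5]
opening: 0.0934
finger_force: 0.0
```

>>> {"api": "jog_arm", "payload": {
  "motion": [
    [[0,0,0],[0,0,0],1],
    [[0,0,0],[0,0,0],1],
    [[0,0,0],[0,0,0],1],
    [[0,0,0],[0,0,0],1],
    [[0,0,0],[0,0,0],1],
    [[0,0,0],[0,0,0],1],
    [[0,0,0],[0,0,0],1],
    [[0,0,0],[0,0,0],1]
  ]
}}

```text
time: 21.12
tool_pos: [0.5279, 0.3039, 0.1449]
eef_rot: [-180.0, 0.0, 102.1]
force: [0.5, 0.5, -0.6]
opening: 0.093
finger_force: 0.0
```

>>> {"api": "jog_arm", "payload": {
  "motion": [
    [[0,0,0],[0,0,0],1],
    [[0,0,0],[0,0,0],1],
    [[0,0,0],[0,0,0],1],
    [[0,0,0],[0,0,0],1],
    [[0,0,0],[0,0,0],1],
    [[0,0,0],[0,0,0],1],
    [[0,0,0],[0,0,0],1],
    [[0,0,0],[0,0,0],1]
  ]
}}

```text
time: 21.78
tool_pos: [0.5279, 0.304, 0.1451]
eef_rot: [180.0, 0.0, 102.1]
force: [-0.2, 0.3, 0.3]
opening: 0.0931
finger_force: 0.0
```

>>> {"api": "jog_arm", "payload": {
  "motion": [
    [[0,0,0.15],[0,0,0],1],
    [[0,0,0.3],[0,0,0],1],
    [[0,0,0.45],[0,0,0],1],
    [[0,0,0.6],[0,0,0],1],
    [[0,0,0.75],[0,0,0],1],
    [[0,0,0.9],[0,0,0],1],
    [[0,0,0.98],[0,0,0],1],
    [[0,0,0.98],[0,0,0],1]
  ]
}}

```text
time: 22.45
tool_pos: [0.527, 0.3035, 0.0454]
eef_rot: [-179.8, 0.0, 102.1]
force: [-1.0, 0.5, 0.2]
opening: 0.0929
finger_force: 0.0
```

>>> {"api": "jog_arm", "payload": {
  "motion": [
    [[0,0,0],[0,0,0],0.4],
    [[0,0,0],[0,0,0],0],
    [[0,0,0],[0,0,0],-1],
    [[0,0,0],[0,0,0],-1],
    [[0,0,0],[0,0,0],-1],
    [[0,0,0],[0,0,0],-1],
    [[0,0,0],[0,0,0],-1],
    [[0,0,0],[0,0,0],-1]
  ]
}}

```text
time: 23.12
tool_pos: [0.528, 0.3041, 0.0475]
eef_rot: [180.0, -0.0, 102.1]
force: [-1.3, -1.0, 6.1]
opening: 0.0622
finger_force: 15.0
```

>>> {"api": "jog_arm", "payload": {
  "motion": [
    [[0,0,-0.1],[0,0,0],-1],
    [[0,0,-0.2],[0,0,0],-1],
    [[0,0,-0.35],[0,0,0],-1],
    [[0,0,-0.5],[0,0,0],-1],
    [[0,0,-0.65],[0,0,0],-1],
    [[0,0,-0.8],[0,0,0],-1],
    [[0,0,-1],[0,0,0],-1],
    [[0,0,-1],[0,0,0],-1]
  ]
}}

```text
time: 23.78
tool_pos: [0.5295, 0.3047, 0.1513]
eef_rot: [179.7, -0.1, 102.1]
force: [0.3, 0.4, -0.3]
opening: 0.062
finger_force: 15.0
```

```bash
python3 - <<'E'
from h import *
t=load('top0');s=load('scene0')
# crate rim outer fit (long sides + ends at z=.08), both views' top-rim outer edges
def rim(x,hx=.125,hy=.08,sides=('+x','-x','+y','-y')):
    c,sn=np.cos(x[2]),np.sin(x[2]);L=[]
    for v in np.linspace(-.06,.06,20): L+=[(hx,v,hx+.001,v),(-hx,v,-hx-.001,v)]
    for u in np.linspace(-.1,.1,30): L+=[(u,hy,u,hy+.001),(u,-hy,u,-hy-.001)]
    L=np.array(L);W=lambda u,v:np.c_[x[0]+c*u-sn*v,x[1]+sn*u+c*v,0*u+.08]
    return W(L[:,0],L[:,1]),W(L[:,2],L[:,3])
for V in([t],[s]):
    x,m=edgefit(V,lambda x:[rim(x)],[.552,-.1254,np.radians(3.2)],3);print('crate',x[:2],np.degrees(x[2]),m)
    x,m=edgefit(V,lambda x:[rim(x,.131,.086)],[.564,-.3275,np.radians(-.7)],3);print('tub',x[:2],np.degrees(x[2]),m)
c=np.array([.552,-.1254]);print('crate drop',c-.062*np.array([np.cos(.0556),np.sin(.0556)]))
E
```

```text
crate [ 0.54962175 -0.12338059] 4.687626796630648 [np.float64(1.17)]
tub [ 0.56175608 -0.32434179] -0.6240436643048827 [np.float64(1.17)]
crate [ 0.55379772 -0.12262546] 7.096221645171524 [np.float64(1.02)]
tub [ 0.57231101 -0.32430018] -1.1264856009477422 [np.float64(0.33)]
crate drop [ 0.49009581 -0.12884542]
```

```bash
python3 -c "
from h import *
go([.4925,-.1275,.165],4)"
```

```text
now 23.7833 [0.5295 0.3047 0.1513] [ 1.797e+02 -1.000e-01  1.021e+02] F [ 0.3  0.4 -0.3] open 0.062
0 [-1.0, -0.305, -0.036] [0.001, -0.002, 0.62]
1 [-1.0, 0.805, -0.041] [0.001, -0.002, 0.47]
2 [-0.156, 1.0, -0.032] [-0.0, 0.0, -0.0]
3 [-0.153, 0.985, -0.032] [-0.0, 0.0, -0.0]
```

>>> {"api": "jog_arm", "payload": {
  "motion": [
    [[-0.12,-0.04,-0.04],[0,0,0.07],-1],
    [[-0.25,-0.08,-0.08],[0,0,0.15],-1],
    [[-0.4,-0.12,-0.12],[0,0,0.22],-1],
    [[-0.55,-0.16,-0.16],[0,0,0.3],-1],
    [[-0.7,-0.2,-0.16],[0,0,0.38],-1],
    [[-0.85,-0.25,-0.16],[0,0,0.46],-1],
    [[-1,-0.3,-0.16],[0,0,0.54],-1],
    [[-1,-0.3,-0.16],[0,0,0.62],-1]
  ]
}}

```text
time: 24.45
tool_pos: [0.5189, 0.1977, 0.1625]
eef_rot: [-180.0, 0.1, 46.0]
force: [-0.4, 0.6, -1.7]
opening: 0.0618
finger_force: 15.0
```

>>> {"api": "jog_arm", "payload": {
  "motion": [
    [[-0.12,0.1,0],[0,0,0.06],-1],
    [[-0.25,0.2,0],[0,0,0.12],-1],
    [[-0.4,0.32,0],[0,0,0.18],-1],
    [[-0.55,0.44,0],[0,0,0.25],-1],
    [[-0.7,0.56,0],[0,0,0.32],-1],
    [[-0.85,0.68,0],[0,0,0.39],-1],
    [[-1,0.8,0],[0,0,0.47],-1],
    [[-1,0.8,0],[0,0,0.47],-1]
  ]
}}

```text
time: 25.12
tool_pos: [0.5081, 0.0699, 0.1626]
eef_rot: [180.0, 0.0, 3.7]
force: [0.2, 1.0, -1.4]
opening: 0.0621
finger_force: 15.0
```

```bash
python3 -c "
from h import *
go([.4925,-.1275,.165],4)"
```

```text
now 25.1167 [0.5081 0.0699 0.1626] [180.    0.    3.7] F [ 0.2  1.  -1.4] open 0.0621
0 [-0.144, 1.0, -0.011] [0.0, 0.0, -0.004]
1 [-0.144, 0.959, -0.012] [0.0, 0.0, 0.0]
```

>>> {"api": "jog_arm", "payload": {
  "motion": [
    [[-0.02,0.12,0],[0,0,0],-1],
    [[-0.04,0.28,0],[0,0,0],-1],
    [[-0.06,0.44,0],[0,0,0],-1],
    [[-0.09,0.6,0],[0,0,0],-1],
    [[-0.11,0.75,0],[0,0,0],-1],
    [[-0.13,0.9,0],[0,0,0],-1],
    [[-0.14,1,0],[0,0,0],-1],
    [[-0.14,1,0],[0,0,0],-1]
  ]
}}

```text
time: 25.78
tool_pos: [0.5018, -0.0297, 0.1629]
eef_rot: [180.0, 0.0, 4.2]
force: [0.9, 0.3, -2.2]
opening: 0.0623
finger_force: 15.0
```

>>> {"api": "jog_arm", "payload": {
  "motion": [
    [[-0.02,0.15,0],[0,0,0],-1],
    [[-0.05,0.3,0],[0,0,0],-1],
    [[-0.08,0.45,0],[0,0,0],-1],
    [[-0.1,0.6,0],[0,0,0],-1],
    [[-0.12,0.75,0],[0,0,0],-1],
    [[-0.14,0.87,0],[0,0,0],-1],
    [[-0.15,0.95,0],[0,0,0],-1],
    [[-0.15,0.95,0],[0,0,0],-1]
  ]
}}

```text
time: 26.45
tool_pos: [0.4939, -0.125, 0.163]
eef_rot: [180.0, 0.0, 4.1]
force: [-0.0, -0.1, -1.7]
opening: 0.0619
finger_force: 15.0
```

```bash
python3 - <<'E'
from h import *
go([.4925,-.1275,.055],4)
s=grab('scene','scene6');c=manip.read_state()['tool_pos']
x0,y0,k=200,100,4
cv2.imwrite('pics/c8.png',cv2.resize(s['color'][y0:y0+140,x0:x0+180],None,fx=k,fy=k,interpolation=cv2.INTER_CUBIC))
E
```

```text
now 26.45 [ 0.4939 -0.125   0.163 ] [180.    0.    4.1] F [-0.  -0.1 -1.7] open 0.0619
0 [-0.014, 0.022, 1.0] [0.0, 0.0, 0.002]
1 [-0.001, 0.002, 0.08] [0.0, 0.0, -0.0]
```

>>> {"api": "jog_arm", "payload": {
  "motion": [
    [[-0.01,0.02,0.12],[0,0,0],-1],
    [[-0.01,0.02,0.26],[0,0,0],-1],
    [[-0.01,0.02,0.4],[0,0,0],-1],
    [[-0.01,0.02,0.55],[0,0,0],-1],
    [[-0.01,0.02,0.7],[0,0,0],-1],
    [[-0.01,0.02,0.84],[0,0,0],-1],
    [[-0.01,0.02,0.95],[0,0,0],-1],
    [[-0.01,0.02,1],[0,0,0],-1]
  ]
}}

```text
time: 27.17
tool_pos: [0.4925, -0.1255, 0.0617]
eef_rot: [-180.0, 0.1, 4.2]
force: [-0.6, -0.1, -1.9]
opening: 0.0618
finger_force: 15.0
```

>>> {"api": "jog_arm", "payload": {
  "motion": [
    [[0,0,0.03],[0,0,0],-1],
    [[0,0,0.06],[0,0,0],-1],
    [[0,0,0.09],[0,0,0],-1],
    [[0,0,0.11],[0,0,0],-1],
    [[0,0,0.13],[0,0,0],-1],
    [[0,0,0.14],[0,0,0],-1],
    [[0,0,0.14],[0,0,0],-1],
    [[0,0,0.14],[0,0,0],-1]
  ]
}}

```text
time: 27.83
tool_pos: [0.493, -0.1264, 0.0491]
eef_rot: [180.0, -0.0, 4.2]
force: [-0.1, 1.1, -1.6]
opening: 0.062
finger_force: 15.0
```

>>> {"api": "jog_arm", "payload": {
  "motion": [
    [[0,0,0.003],[0,0,0],-1],
    [[0,0,0.006],[0,0,0],-1],
    [[0,0,0.009],[0,0,0],-1],
    [[0,0,0.012],[0,0,0],-1],
    [[0,0,0.015],[0,0,0],-1],
    [[0,0,0.017],[0,0,0],-1],
    [[0,0,0.017],[0,0,0],-1],
    [[0,0,0.017],[0,0,0],-1]
  ]
}}

```text
time: 28.5
tool_pos: [0.493, -0.1264, 0.0475]
eef_rot: [180.0, -0.0, 4.2]
force: [-1.5, 0.7, 3.4]
opening: 0.0617
finger_force: 15.0
```

>>> {"api": "jog_arm", "payload": {
  "motion": [
    [[0,0,0],[0,0,0],0.4],
    [[0,0,0],[0,0,0],0.5],
    [[0,0,0],[0,0,0],0.68],
    [[0,0,0],[0,0,0],0.68],
    [[0,0,0],[0,0,0],0.68],
    [[0,0,0],[0,0,0],0.68],
    [[0,0,0],[0,0,0],0.68],
    [[0,0,0],[0,0,0],0.68]
  ]
}}

```text
time: 29.17
tool_pos: [0.493, -0.1264, 0.0473]
eef_rot: [180.0, 0.0, 4.2]
force: [0.4, -0.0, -0.3]
opening: 0.0781
finger_force: 0.0
```

>>> {"api": "jog_arm", "payload": {
  "motion": [
    [[0,0,-0.1],[0,0,0],0.68],
    [[0,0,-0.25],[0,0,0],0.68],
    [[0,0,-0.4],[0,0,0],0.68],
    [[0,0,-0.55],[0,0,0],0.68],
    [[0,0,-0.7],[0,0,0],0.68],
    [[0,0,-0.85],[0,0,0],0.68],
    [[0,0,-1],[0,0,0],0.68],
    [[0,0,-1],[0,0,0],0.68]
  ]
}}

```text
time: 29.83
tool_pos: [0.4942, -0.1268, 0.1505]
eef_rot: [179.9, -0.2, 4.2]
force: [0.5, 0.1, 0.5]
opening: 0.0781
finger_force: 0.0
```

```bash
python3 -c "
from h import *
go([.6005,.0905,.12],4)"
```

```text
now 29.8333 [ 0.4942 -0.1268  0.1505] [179.9  -0.2   4.2] F [0.5 0.1 0.5] open 0.0781
0 [0.582, -1.0, 0.146] [0.001, -0.003, 0.002]
1 [0.578, -1.0, 0.145] [0.0, 0.0, -0.0]
2 [0.054, -0.092, 0.014] [0.0, 0.0, -0.0]
```

>>> {"api": "jog_arm", "payload": {
  "motion": [
    [[0.1,-0.2,0],[0,0,0],1],
    [[0.2,-0.4,0],[0,0,0],1],
    [[0.35,-0.65,0],[0,0,0],1],
    [[0.5,-0.9,0],[0,0,0],1],
    [[0.58,-1,0],[0,0,0],1],
    [[0.58,-1,0],[0,0,0],1],
    [[0.58,-1,0],[0,0,0],1],
    [[0.58,-1,0],[0,0,0],1]
  ]
}}

```text
time: 30.5
tool_pos: [0.5429, -0.0233, 0.147]
eef_rot: [180.0, 0.0, 4.1]
force: [0.9, 0.1, -0.0]
opening: 0.0929
finger_force: 0.0
```

>>> {"api": "jog_arm", "payload": {
  "motion": [
    [[0.1,-0.2,0],[0,0,0],1],
    [[0.2,-0.4,0],[0,0,0],1],
    [[0.35,-0.65,0],[0,0,0],1],
    [[0.5,-0.9,0.1],[0,0,0],1],
    [[0.58,-1,0.2],[0,0,0],1],
    [[0.58,-1,0.3],[0,0,0],1],
    [[0.58,-1,0.3],[0,0,0],1],
    [[0.58,-1,0.3],[0,0,0],1]
  ]
}}

```text
time: 31.17
tool_pos: [0.5933, 0.0801, 0.1169]
eef_rot: [180.0, 0.1, 4.1]
force: [-0.1, 0.8, 0.1]
opening: 0.0929
finger_force: 0.0
```

```bash
python3 -c "
from h import *
go([.6005,.0905,.004],4)"
```

```text
now 31.1667 [0.5933 0.0801 0.1169] [1.8e+02 1.0e-01 4.1e+00] F [-0.1  0.8  0.1] open 0.0929
0 [0.072, -0.088, 1.0] [0.0, 0.001, 0.001]
1 [0.009, -0.011, 0.129] [0.0, 0.0, 0.0]
```

>>> {"api": "jog_arm", "payload": {
  "motion": [
    [[0.08,-0.1,0.15],[0,0,0],1],
    [[0.08,-0.1,0.3],[0,0,0],1],
    [[0.08,-0.1,0.45],[0,0,0],1],
    [[0.08,-0.1,0.6],[0,0,0],1],
    [[0.08,-0.1,0.75],[0,0,0],1],
    [[0.08,-0.1,0.88],[0,0,0],1],
    [[0.08,-0.1,0.97],[0,0,0],1],
    [[0.08,-0.1,1],[0,0,0],1]
  ]
}}

```text
time: 31.83
tool_pos: [0.6008, 0.0913, 0.0164]
eef_rot: [180.0, 0.1, 4.1]
force: [-0.5, 0.2, 0.2]
opening: 0.093
finger_force: 0.0
```

>>> {"api": "jog_arm", "payload": {
  "motion": [
    [[0,0,0.02],[0,0,0],1],
    [[0,0,0.05],[0,0,0],1],
    [[0,0,0.08],[0,0,0],1],
    [[0,0,0.1],[0,0,0],1],
    [[0,0,0.12],[0,0,0],1],
    [[0,0,0.12],[0,0,0],1],
    [[0,0,0.12],[0,0,0],1],
    [[0,0,0.12],[0,0,0],1]
  ]
}}

```text
time: 32.5
tool_pos: [0.6015, 0.0921, 0.0055]
eef_rot: [-180.0, -0.0, 4.2]
force: [0.1, 0.7, -0.3]
opening: 0.093
finger_force: 0.0
```

>>> {"api": "jog_arm", "payload": {
  "motion": [
    [[0,0.01,0],[0,0,0],0.5],
    [[0,0.01,0],[0,0,0],0.2],
    [[0,0.01,0],[0,0,0],-1],
    [[0,0.01,0],[0,0,0],-1],
    [[0,0.01,0],[0,0,0],-1],
    [[0,0.01,0],[0,0,0],-1],
    [[0,0.01,0],[0,0,0],-1],
    [[0,0.01,0],[0,0,0],-1]
  ],
  "grip_force": 12
}}

```text
time: 33.17
tool_pos: [0.6015, 0.0911, 0.0054]
eef_rot: [180.0, -0.0, 4.2]
force: [0.3, 0.2, 1.1]
opening: 0.0604
finger_force: 12.0
```

>>> {"api": "jog_arm", "payload": {
  "motion": [
    [[0,0,0],[0,0,0],-1],
    [[0,0,-0.1],[0,0,0],-1],
    [[0,0,-0.25],[0,0,0],-1],
    [[0,0,-0.4],[0,0,0],-1],
    [[0,0,-0.55],[0,0,0],-1],
    [[0,0,-0.7],[0,0,0],-1],
    [[0,0,-0.85],[0,0,0],-1],
    [[0,0,-1],[0,0,0],-1]
  ]
}}

```text
time: 33.83
tool_pos: [0.6015, 0.0911, 0.1069]
eef_rot: [-180.0, -0.0, 4.2]
force: [0.1, -0.4, 0.5]
opening: 0.0607
finger_force: 12.0
```

>>> {"api": "jog_arm", "payload": {
  "motion": [
    [[0,0,-0.1],[0,0,0],-1],
    [[0,0,-0.25],[0,0,0],-1],
    [[0,0,-0.4],[0,0,0],-1],
    [[0,0,-0.55],[0,0,0],-1],
    [[0,0,-0.6],[0,0,0],-1],
    [[0,0,-0.6],[0,0,0],-1],
    [[0,0,-0.6],[0,0,0],-1],
    [[0,0,-0.6],[0,0,0],-1]
  ]
}}

```text
time: 34.5
tool_pos: [0.6009, 0.091, 0.1643]
eef_rot: [180.0, 0.1, 4.2]
force: [0.2, -1.0, 0.7]
opening: 0.0607
finger_force: 12.0
```

```bash
python3 -c "
from h import *
go([.507,-.325,.16],0)"
```

```text
now 34.5 [0.6009 0.091  0.1643] [1.8e+02 1.0e-01 4.2e+00] F [ 0.2 -1.   0.7] open 0.0607
0 [-0.304, 1.0, 0.011] [0.0, 0.001, 0.046]
1 [-0.226, 1.0, 0.011] [0.0, -0.0, 0.0]
2 [-0.226, 1.0, 0.01] [0.0, -0.0, 0.0]
3 [-0.226, 1.0, 0.011] [0.0, -0.0, 0.0]
4 [-0.032, 0.141, 0.001] [0.0, -0.0, 0.0]
```

>>> {"api": "jog_arm", "payload": {
  "motion": [
    [[-0.04,0.13,0],[0,0,0.046],-1],
    [[-0.09,0.3,0],[0,0,0.046],-1],
    [[-0.15,0.5,0],[0,0,0.046],-1],
    [[-0.21,0.7,0],[0,0,0.046],-1],
    [[-0.27,0.9,0],[0,0,0.046],-1],
    [[-0.3,1,0],[0,0,0.046],-1],
    [[-0.3,1,0],[0,0,0.046],-1],
    [[-0.3,1,0],[0,0,0.046],-1]
  ]
}}

```text
time: 35.17
tool_pos: [0.5787, -0.0107, 0.1649]
eef_rot: [-180.0, 0.0, -0.0]
force: [-0.3, -0.9, 0.4]
opening: 0.0608
finger_force: 12.0
```

>>> {"api": "jog_arm", "payload": {
  "motion": [
    [[-0.03,0.13,0],[0,0,0],-1],
    [[-0.07,0.3,0],[0,0,0],-1],
    [[-0.11,0.5,0],[0,0,0],-1],
    [[-0.16,0.7,0],[0,0,0],-1],
    [[-0.2,0.9,0],[0,0,0],-1],
    [[-0.22,1,0],[0,0,0],-1],
    [[-0.22,1,0],[0,0,0],-1],
    [[-0.22,1,0],[0,0,0],-1]
  ]
}}

```text
time: 35.83
tool_pos: [0.5569, -0.1105, 0.1653]
eef_rot: [-180.0, 0.0, 0.0]
force: [-0.1, 0.1, -0.3]
opening: 0.0609
finger_force: 12.0
```

>>> {"api": "jog_arm", "payload": {
  "motion": [
    [[-0.03,0.13,0],[0,0,0],-1],
    [[-0.07,0.3,0],[0,0,0],-1],
    [[-0.11,0.5,0],[0,0,0],-1],
    [[-0.16,0.7,0],[0,0,0],-1],
    [[-0.2,0.9,0],[0,0,0],-1],
    [[-0.22,1,0],[0,0,0],-1],
    [[-0.22,1,0],[0,0,0],-1],
    [[-0.22,1,0],[0,0,0],-1]
  ]
}}

```text
time: 36.5
tool_pos: [0.5349, -0.2105, 0.1652]
eef_rot: [-180.0, 0.0, 0.0]
force: [0.6, 0.5, 0.8]
opening: 0.0605
finger_force: 12.0
```

>>> {"api": "jog_arm", "payload": {
  "motion": [
    [[-0.03,0.13,0],[0,0,0],-1],
    [[-0.07,0.3,0],[0,0,0],-1],
    [[-0.11,0.5,0],[0,0,0],-1],
    [[-0.16,0.7,0],[0,0,0],-1],
    [[-0.2,0.9,0],[0,0,0],-1],
    [[-0.22,1,0],[0,0,0],-1],
    [[-0.22,1,0],[0,0,0],-1],
    [[-0.22,1,0],[0,0,0],-1]
  ]
}}

```text
time: 37.17
tool_pos: [0.513, -0.3104, 0.1652]
eef_rot: [-180.0, 0.0, 0.0]
force: [0.1, 0.1, -0.6]
opening: 0.0604
finger_force: 12.0
```

```bash
python3 -c "
from h import *
go([.507,-.325,.012],0)"
```

```text
now 37.1667 [ 0.513  -0.3104  0.1652] [-180.    0.    0.] F [ 0.1  0.1 -0.6] open 0.0604
0 [-0.039, 0.095, 1.0] [-0.0, 0.0, 0.0]
1 [-0.021, 0.051, 0.532] [-0.0, 0.0, 0.0]
```

>>> {"api": "jog_arm", "payload": {
  "motion": [
    [[-0.06,0.15,0.05],[0,0,0],-1],
    [[-0.06,0.15,0.15],[0,0,0],-1],
    [[-0.06,0.15,0.3],[0,0,0],-1],
    [[-0.06,0.15,0.45],[0,0,0],-1],
    [[-0.06,0.15,0.6],[0,0,0],-1],
    [[-0.06,0.15,0.75],[0,0,0],-1],
    [[-0.06,0.15,0.9],[0,0,0],-1],
    [[-0.06,0.15,1],[0,0,0],-1]
  ]
}}

```text
time: 37.83
tool_pos: [0.5067, -0.3241, 0.0634]
eef_rot: [-179.9, 0.1, 0.1]
force: [-0.6, 0.2, 0.4]
opening: 0.0605
finger_force: 12.0
```

>>> {"api": "jog_arm", "payload": {
  "motion": [
    [[0,0,0.1],[0,0,0],-1],
    [[0,0,0.2],[0,0,0],-1],
    [[0,0,0.3],[0,0,0],-1],
    [[0,0,0.4],[0,0,0],-1],
    [[0,0,0.47],[0,0,0],-1],
    [[0,0,0.51],[0,0,0],-1],
    [[0,0,0.53],[0,0,0],-1],
    [[0,0,0.53],[0,0,0],-1]
  ]
}}

```text
time: 38.5
tool_pos: [0.5069, -0.3258, 0.0121]
eef_rot: [-180.0, 0.0, 0.0]
force: [-0.1, 0.9, -0.6]
opening: 0.0606
finger_force: 12.0
```

>>> {"api": "jog_arm", "payload": {
  "motion": [
    [[0,0,0],[0,0,0],0.4],
    [[0,0,0],[0,0,0],0.5],
    [[0,0,0],[0,0,0],0.68],
    [[0,0,0],[0,0,0],0.68],
    [[0,0,0],[0,0,0],0.68],
    [[0,0,0],[0,0,0],0.68],
    [[0,0,0],[0,0,0],0.68],
    [[0,0,0],[0,0,0],0.68]
  ]
}}

```text
time: 39.17
tool_pos: [0.5069, -0.3259, 0.0124]
eef_rot: [180.0, -0.0, 0.0]
force: [0.0, -0.1, 0.5]
opening: 0.0784
finger_force: 0.0
```

>>> {"api": "jog_arm", "payload": {
  "motion": [
    [[0,0,-0.1],[0,0,0],0.68],
    [[0,0,-0.25],[0,0,0],0.68],
    [[0,0,-0.4],[0,0,0],0.68],
    [[0,0,-0.55],[0,0,0],0.68],
    [[0,0,-0.7],[0,0,0],0.68],
    [[0,0,-0.85],[0,0,0],0.68],
    [[0,0,-1],[0,0,0],0.68],
    [[0,0,-1],[0,0,0],0.68]
  ]
}}

```text
time: 39.83
tool_pos: [0.5081, -0.3267, 0.1158]
eef_rot: [179.8, -0.2, 0.0]
force: [-0.8, 0.1, 0.2]
opening: 0.0783
finger_force: 0.0
```

>>> {"api": "jog_arm", "payload": {
  "motion": [
    [[0,0,-0.1],[0,0,0],0.68],
    [[0,0,-0.25],[0,0,0],0.68],
    [[0,0,-0.4],[0,0,0],0.68],
    [[0,0,-0.55],[0,0,0],0.68],
    [[0,0,-0.7],[0,0,0],0.68],
    [[0,0,-0.85],[0,0,0],0.68],
    [[0,0,-1],[0,0,0],0.68],
    [[0,0,-1],[0,0,0],0.68]
  ]
}}

```text
time: 40.5
tool_pos: [0.5077, -0.3264, 0.2149]
eef_rot: [179.9, -0.2, 0.0]
force: [0.2, -0.4, 1.0]
opening: 0.0778
finger_force: 0.0
```

>>> {"api": "jog_arm", "payload": {
  "motion": [
    [[-0.3,0,-0.2],[0,0,0],0.68],
    [[-0.6,0,-0.4],[0,0,0],0.68],
    [[-1,0,-0.5],[0,0,0],0.68],
    [[-1,0,-0.5],[0,0,0],0.68],
    [[-1,0,-0.5],[0,0,0],0.68],
    [[-1,0,-0.5],[0,0,0],0.68],
    [[-1,0,-0.5],[0,0,0],0.68],
    [[-1,0,-0.5],[0,0,0],0.68]
  ]
}}

```text
time: 41.17
tool_pos: [0.4075, -0.3256, 0.2614]
eef_rot: [-179.9, 0.1, 0.1]
force: [0.5, 0.0, -0.3]
opening: 0.0781
finger_force: 0.0
```

```bash
python3 - <<'E'
from h import *
s=grab('scene','scene9');t=grab('top','top9')
a=np.zeros((600,800,3),np.uint8)
a[:300]=cv2.resize(s['color'][110:245,160:520],(800,300),interpolation=cv2.INTER_CUBIC)
a[300:]=cv2.resize(t['color'][90:270,160:640],(800,300),interpolation=cv2.INTER_CUBIC)
cv2.imwrite('pics/c9.png',a)
E
```

```text
(no output)
```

View pics/c9.png

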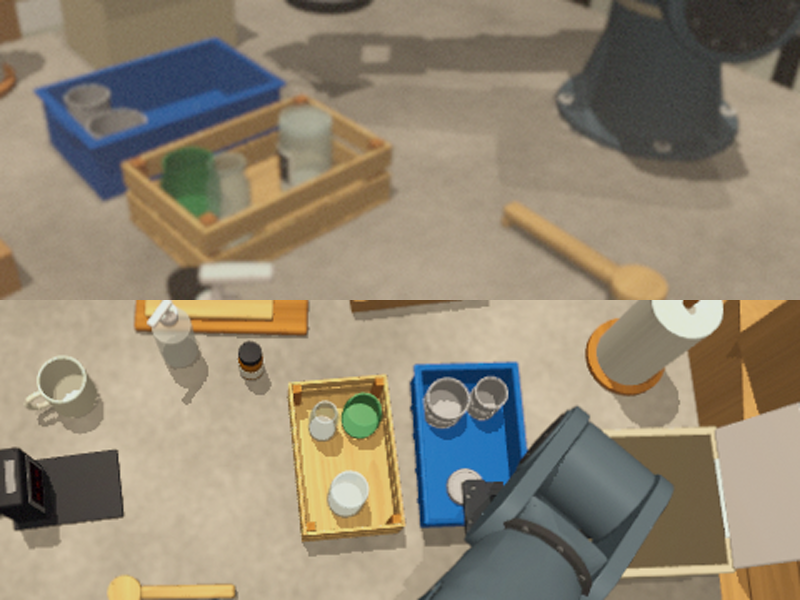

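The jar stands upright in the crate's free half at (348,493) and the lid lies in the tub at (465,487). The bystanders are where they were, so I'm handing in.

```bash
python3 -c "
from workcell import manip
print(manip.job_done())"
```

```text
the job is handed in; nothing more can be done
None
```

The job is handed in at about 41 s: the jar stood released on the scanner plate for about 2 s with its sticker within a few degrees of square to the window, then went upright into the crate, and the lid went into the tub; the hand-in returned no verdict, so I can't confirm that the scan counted.

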